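Bring the wheel's valve to the top

ROBOT

A 7-joint arm with a two-finger parallel gripper is mounted at the origin on the work surface. World frame = base frame: x ahead of the robot, y to its left, z up, the work surface at z = 0. Lengths are in m, angles in degrees, forces in N, time in s.
With the tool pointing down it reaches from about 0.425 to 0.95 m from the base axis. Payload 16.7 kg.
Tool frame: the origin (TCP) lies at the centre of the arm's flange, where the gripper is bolted on; the fingertips stand 199 mm ahead of it and the grasp point (between the pads) lies 180 mm ahead of it; z points along the fingers, x is the direction in which the jaws open and shut, and the axes are right-handed (so a half turn about z gives the same grasp; the last joint's range is limited). The gripper opens to 94 mm and grips with 3 to 60 N. Pads are 16 mm wide; open, the fingers measure 119 mm over their backs; the gripper's body (75 mm by 177 mm) begins 78 mm behind the grasp point.
Start: joints at [57.496, 24.414, 4.234, 92.017, -1.954, 63.644, -3.845], TCP at [0.274, -0.617, 0.405] pointing down, gripper open.
Joint ranges: [-163.25, 163.25], [-28.42, 122.38], [-70.27, 78.77], [12.13, 141.07], [-58.53, 238.53], [9.26, 117.41], [-156.51, 156.51]. Speed limits (degrees/s): [108.29, 108.29, 136.94, 136.94, 172.46, 172.46, 172.46].

INTERFACE

Orientations are given as a 3x3 rotation matrix whose columns are the frame's x, y, z axes.
In Python, from bench import telemetry, eyes, ticket, models gives the robot as it stands. The module is installed in compiled form; this text tells all that it offers.
- The arm moves only by the tool arm_command, never from a script. Its argument "deltas" is a list of rows, each an object with "rotation": the turn, a rotation vector about the tool's x, y, z in rad, a list of three; "slide": the shift along the tool's x, y, z in cm, a list of three; "jaw": the opening in per cent of the stroke, from 0 (shut) to 100 (fully open). In form: [{"rotation": [wx, wy, wz], "slide": [x, y, z], "jaw": jaw}, ...]. A call has 1 to 20 rows; each row shifts and turns the commanded pose from where the row before left it, along the tool's axes as they then stand; what a row does not reach is not made up. A row lasts 1/10 s, in which the tool goes at most 50 mm and 8.59 degrees, less where a joint would pass 70% of its speed; a pose out of reach is approached as far as the arm can. A call is refused whole if a number of a shift passes 5 or a number of a turn 0.15, either way. A call with a gripper value outside its range is refused whole. The fingers move at their own pace and stop on an object; "force" is the grip in N (left out, the last holds). Time passes only in rows, so rows that do not move let the fingers close. It gives the time, the measured TCP pose, the force and the opening at its end, in the units of the state.
- telemetry.sense(): the state, without advancing time (a new reading comes with each control period).
- eyes.camera(name): name is "scene" or "top"; returns a dict with "pixels" (400x640x3 uint8, blue, green, red), "mtx" (3x3 intrinsics, pixels), "dist_coeffs" ([k1, k2, p1, p2, k3] as OpenCV has them; the pictures are not rectified), "cam_to_world" (4x4, takes a point from camera to world coordinates). Camera axes: x right, y down, z forward; pixel columns grow to the right and rows downward; lengths in m; the calibration is good to about 2 mm. A picture is of the moment at which its call begins. There is no depth.
- ticket.hand_in(): hands the job in, once; it reports no verdict.
Trained networks look in a picture, given as the dict that the camera call returned (one of the last four; its "shot" number tells which), for a name from the list of things; names that differ only in an ending like _2 or _b are one class to them, and where a whole thing is asked for, a point or a joint stands for the part that bears it (a point fixed in the world has none). Each returns a list of dicts, best first, with "conf" (0 to 1); they miss things now and then, are a little off and sometimes report something else, mostly with a low value. They report only what shows in the picture. A call takes as long as a camera call.
- models.boxes_of(picture, query): "at" ([column, row] in pixels, amid what is visible of it).
- models.mark_of(picture, query): "at" ([column, row] in pixels: a listed point, or the origin of a listed thing).
The state is a dict: "t": time; "joint_pos": joint angles; "joint_velocities": joint speeds; "effort": joint torques, N m; "ee_pos": TCP position; "eef_rot": TCP orientation; "ft_force": force on the tool from outside, world axes, zero at the start; "moment": the same for the moment, N m; "grip_width": opening from 0.0 (shut) to 1.0 (fully open).
Only numpy, scipy, OpenCV 4.12 (cv2) and the standard library are available. Lean on these libraries where they do the work, as an engineer would, in place of code of your own. Each camera call takes 0.05 s, during which the arm holds its last target.

TASK

The rover wheel on the black test stand is about to be pumped up: push its white spokes round, one after another, with your fingertips until the red-capped valve stem stands straight up above the axle, at the very top of the wheel. Push gently and only on the spokes, not on the tyre or the valve, and do not pinch or grip anything. Leave the wheel at rest and the other things on the bench where they are.

Things in the scene. Friction and masses are not known exactly. Their poses are not given: they have to be found in the camera images.
- stand: Black stand fixed to the bench, foot 200 x 260 x 12 mm, origin under its centre, on the bench. x runs along the axle away from the robot, y in the wheel's plane to the left seen from the robot, z up; turned 0.1 to 0.8 rad clockwise (from above). The wheel's mid plane is x = 0, its axle 140 mm above the bench.
- plate_top (a point): Middle of the top edge of the stand's upright black plate on the robot's side: 10 mm thick (stand x = -95 to -85 mm), 200 mm wide (y = -100 to 100 mm), top 160 mm above the bench. It hides the wheel's lower half, so the spokes are reached above it.
- hub (a point): Centre of the wheel, on the axle, 140 mm above the bench. Its z axis turns with the wheel and points from the axle to the valve.
- spokes: Five straight white spokes at 36, 108, 180, 252 and 324 degrees from the valve. Bars 16 mm wide, 12 mm thick, proud of the tyre on the robot's side (stand x = -61 to -49 mm), from a hub disc of radius 30 mm out to radius 90 mm; at the outer end (radius 82 to 90 mm) each turns back to the rim. Origin on the axle as hub.
- tyre: Black tyre with white rim, 240 mm outer diameter, 36 mm wide (x = -18 to 18 mm in the stand's frame), so its top is 260 mm above the bench; inner radius of the rim 86 mm. Origin on the axle as hub.
- valve: Valve stem, standing on the inside of the rim and pointing at the axle, from radius 88 to 52 mm, 10 mm beyond the mid plane (stand x = 10 mm), 8 mm thick; origin on the axle, its z axis points to the valve.
- valve_cap (a point): Middle of the red valve cap (15 mm diameter, 16 mm long), at wheel radius 60 mm.
- wheel (a joint): Angle of the wheel in rad: 0 (or any whole turn, such as 6.283) when the valve is straight up; grows clockwise as seen from the robot's side. It starts between 1.9 and 4.38. It turns freely either way without limit, with about 0.16 N m of rubbing friction (2 to 3 N at a spoke), and stays where it is left.
- gear: White printed gear lying flat, 68 mm over the teeth, 14 mm high; loose bystander. Origin under its centre.
- screwdriver: Screwdriver with orange handle lying on the bench, 160 mm long; loose bystander. Its x axis points to the blade.
- grease_jar: Small jar with blue lid, 48 mm diameter, 50 mm high; loose bystander. Origin under its centre.

How it is judged (in metres and radians):
At the end, for the whole second after the job is handed in: The valve points straight up from the axle within 0.12 rad (7 degrees), the wheel is at rest (under 0.05 rad/s), and the gear, screwdriver and jar are within 15 mm of where they stood (angle between hub's own z axis and vertical below 0.12 rad and velocity of joint wheel between -0.05 and 0.05 rad/s and distance of each of gear, screwdriver, grease_jar from where it was at the start of the episode below 0.015 m); the robot touches nothing.
It fails at once if the tyre is pushed (more than 3 N) (contact force between any of the fingers, the arm and tyre above 3 N).
It fails at once if the valve is pushed (more than 1 N) (contact force between any of the fingers, the arm and valve above 1 N).
It fails at once if a spoke is pinched or pressed hard (more than 35 N) (contact force between any of the fingers, the arm and spokes above 35 N).
It fails at once if the gear, screwdriver or jar is moved by more than 15 mm or lifted (distance of any of gear, screwdriver, grease_jar from where it was at the start of the episode above 0.015 m).
It also fails if it takes over 54 s, if anything falls off the work surface, if the arm or the gripper's body presses on something with over 40 N, if the wrist force passes 120 N, or if a joint passes its speed limit or range.

## Working session

There is one attempt and no reset: what is moved stays moved. The work goes in short steps, Python scripts to look and compute and a tool call to move; the robot and the scene stay as the last step left them, time stands still between calls to the robot, and variables do not carry over. Pictures are saved under pics/ and viewed, and the job is handed in when it is done.

Besides the shell and the picture viewer there is one more tool, called as name([rows], argument=value, ...), one row to a line, values as JSON. arm_command: Moves the arm, as the interface text tells. Its arguments: {"type":"object","properties":{"deltas":{"type":"array","items":{"type":"object","properties":{"rotation":{"type":"array","items":{"type":"number"}},"slide":{"type":"array","items":{"type":"number"}},"jaw":{"type":"number"}}}},"force":{"type":"number"}},"required":["deltas"]}

```bash
mkdir -p pics
cat > h.py <<'E'
import numpy as np, cv2
from bench import telemetry, eyes, ticket, models
def shot(cam,name=None):
    p=eyes.camera(cam)
    if name: cv2.imwrite('pics/%s.png'%name,p['pixels'])
    return p
def ray(p,uv):
    u=cv2.undistortPoints(np.array([[uv]],float),np.array(p['mtx']),np.array(p['dist_coeffs']))[0,0]
    T=np.array(p['cam_to_world']); d=T[:3,:3]@np.array([u[0],u[1],1.]); return T[:3,3],d/np.linalg.norm(d)
def onz(p,uv,z):
    o,d=ray(p,uv); return o+d*(z-o[2])/d[2]
def proj(p,P):
    T=np.linalg.inv(np.array(p['cam_to_world'])); 
    return cv2.projectPoints(np.array(P,float).reshape(-1,3),cv2.Rodrigues(T[:3,:3])[0],T[:3,3],np.array(p['mtx']),np.array(p['dist_coeffs']))[0].reshape(-1,2)
E
python3 - <<'E'
from h import *
np.set_printoptions(precision=3,suppress=True)
s=telemetry.sense()
print({k:np.round(s[k],3) for k in s})
for c in('scene','top'):
    p=shot(c,c+'0'); print(c,np.array(p['cam_to_world']))
    for q in ['stand','plate_top','hub','spokes','tyre','valve','valve_cap','wheel','gear','screwdriver','grease_jar']:
        try:
            for f in ('boxes_of','mark_of'):
                print(q,f,[(np.round(r['at']),round(r['conf'],2)) for r in getattr(models,f)(p,q)][:3])
        except Exception as e: print(q,e)
E
```

```text
{'t': np.float64(0.0), 'joint_pos': array([57.498, 24.448,  4.232, 92.05 , -1.953, 63.643, -3.846]), 'joint_velocities': array([ 0.015,  0.085, -0.018,  0.073, -0.023,  0.06 , -0.086]), 'effort': array([  0.002, -93.583,   3.668, -45.419,  -0.049,   0.02 ,   0.   ]), 'ee_pos': array([ 0.274, -0.617,  0.404]), 'eef_rot': array([[ 0.406, -0.914, -0.001],
       [-0.914, -0.406,  0.001],
       [-0.001,  0.   , -1.   ]]), 'ft_force': array([ 0.06 , -0.538, -0.238]), 'moment': array([ 0.015,  0.002, -0.005]), 'grip_width': np.float64(0.998)}
scene [[-0.402  0.782 -0.476  1.024]
 [ 0.915  0.351 -0.197  0.198]
 [ 0.013 -0.515 -0.857  0.893]
 [ 0.     0.     0.     1.   ]]
stand boxes_of [(array([327., 215.]), 0.96), (array([304., 146.]), 0.54)]
stand mark_of [(array([324., 221.]), 0.61)]
plate_top boxes_of [(array([324., 216.]), 0.95)]
plate_top mark_of [(array([353., 178.]), 0.61)]
hub boxes_of [(array([327., 194.]), 0.68)]
hub mark_of [(array([321., 200.]), 0.81), (array([275., 276.]), 0.24)]
spokes boxes_of [(array([326., 195.]), 0.81)]
spokes mark_of [(array([322., 198.]), 0.6), (array
[... 1258 characters left out ...]
3., 208.]), 0.64)]
tyre boxes_of [(array([326., 204.]), 0.77)]
tyre mark_of [(array([324., 204.]), 0.67), (array([340., 154.]), 0.31)]
valve boxes_of []
valve mark_of []
valve_cap boxes_of [(array([375., 283.]), 0.49)]
valve_cap mark_of []
wheel boxes_of [(array([319., 212.]), 0.84)]
wheel it knows: gear, grease_jar, hub, plate_top, screwdriver, spokes, stand, tyre, valve, valve_cap
gear boxes_of [(array([282., 155.]), 0.58)]
gear mark_of [(array([282., 155.]), 0.92)]
screwdriver boxes_of [(array([377., 276.]), 0.63)]
screwdriver mark_of [(array([379., 271.]), 0.71), (array([298., 234.]), 0.51)]
grease_jar boxes_of [(array([338., 151.]), 0.53)]
grease_jar mark_of [(array([336., 152.]), 0.7)]
```

Run:
```python
import cv2
for c,(x,y) in (('scene',(220,100)),('top',(220,120))):
    im=cv2.imread(f'pics/{c}0.png')[y:y+220,x:x+220]
    cv2.imwrite(f'pics/{c}0z.png',cv2.resize(im,None,fx=2.7,fy=2.7,interpolation=cv2.INTER_CUBIC))
```

```text
(no output)
```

View pics/scene0z.png

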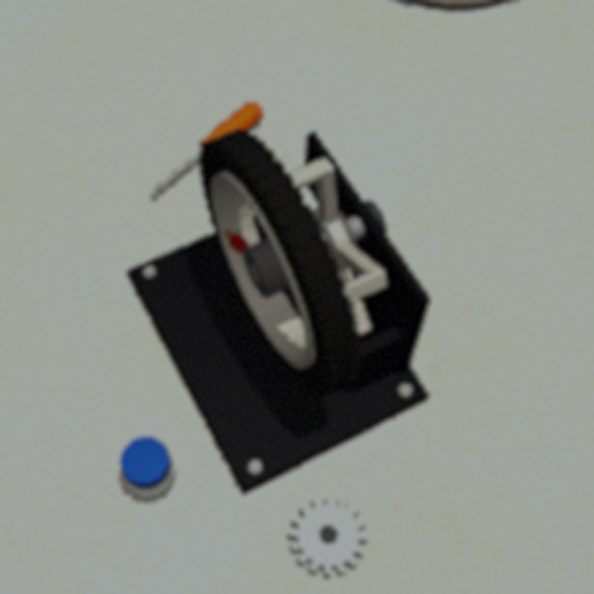

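View pics/top0z.png

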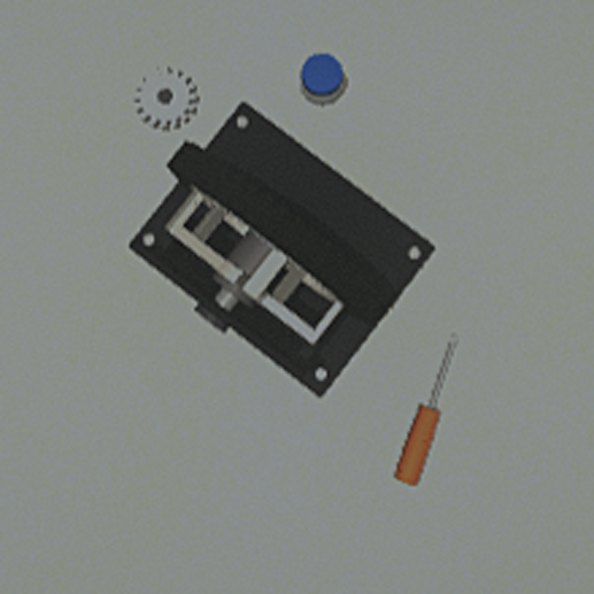

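View pics/scene0.png

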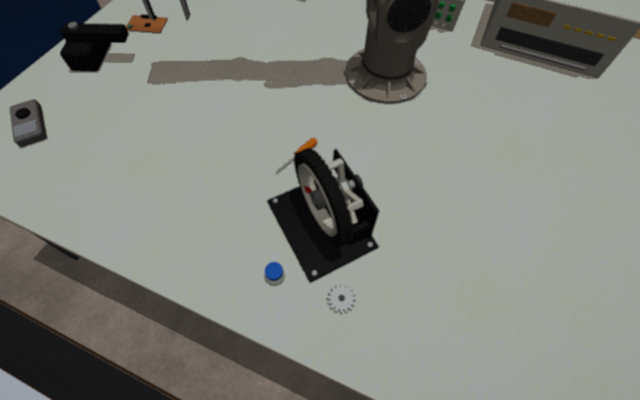

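The scene view shows the wheel face-on from behind, with the red cap at about (307,190). The top view shows the stand turned clockwise and two spokes above the plate: one to the left, one to the right. Next I fit the stand pose and wheel angle.

```bash
cat >> h.py <<'E'
from scipy.optimize import least_squares
def S(x,y,yaw):
    c,s=np.cos(yaw),np.sin(yaw); T=np.eye(4); T[:2,:2]=[[c,-s],[s,c]]; T[:2,3]=x,y; return T
def w(T,P): return np.asarray(P,float)@T[:3,:3].T+T[:3,3]
def wheelpt(x,r,a): # a: angle from up, clockwise seen from robot (toward -y)
    return np.array([x,-r*np.sin(a),.14+r*np.cos(a)])
E
python3 - <<'E'
from h import *
np.set_printoptions(precision=4,suppress=True)
pt=shot('top');ps=shot('scene')
ct=[np.array(a)/2.7+[220,120] for a in [(130,243),(243,102),(434,248),(320,395)]]
cs=[np.array(a)/2.7+[220,100] for a in [(243,492),(128,272),(428,397)]]
L=[(-.1,.13),(.1,.13),(.1,-.13),(-.1,-.13)]
for u in ct: print('top',onz(pt,u,.012))
for u in cs: print('scene',onz(ps,u,.012))
# match: top corners order: left(near-left), far-left, far-right, near-right
P=lambda v,l: w(S(*v),[[a,b,.012] for a,b in l])
lt=[L[0],L[1],L[2],L[3]]
ls=[L[1],L[2],L[0]]
f=lambda v: np.r_[(proj(pt,P(v,lt))-ct).ravel(),(proj(ps,P(v,ls))-cs).ravel()]
r=least_squares(f,[.55,0,-.6]); print(r.x,r.fun)
v=r.x; T=S(*v)
# valve angle from cap in scene
cap=np.array([238,243])/2.7+[220,100]
o,d=ray(ps,cap); Ti=np.linalg.inv(T); oo=Ti[:3,:3]@o+Ti[:3,3]; dd=Ti[:3,:3]@d
q=oo+dd*(.01-oo[0])/dd[0]; print('cap in stand',q, 'r',np.hypot(q[1],q[2]-.14),'ang',np.arctan2(-q[1],q[2]-.14)%(2*np.pi))
# spoke outer ends face in both
for p,uv,off in((ps,(312,172),(220,100)),(ps,(372,278),(220,100)),(pt,(172,228),(220,120)),(pt,(318,338),(220,120))):
    o,d=ray(p,np.array(uv)/2.7+off); oo=Ti[:3,:3]@o+Ti[:3,3]; dd=Ti[:3,:3]@d
    q=oo+dd*(-.055-oo[0])/dd[0]; print('spoke',q,np.hypot(q[1],q[2]-.14),np.arctan2(-q[1],q[2]-.14)%(2*np.pi))
import json; json.dump(list(v),open('v.json','w'))
for n,p in(('top',pt),('scene',ps)): 
    im=p['pixels'].copy()
    a0=np.arctan2(0,1)
    for z in (.012,): cv2.polylines(im,[np.int32(np.round(proj(p,P(v,L))*1))],True,(0,255,0),1)
    for q in proj(p,w(T,[wheelpt(.018,.12,k*.2) for k in range(32)])): cv2.circle(im,tuple(np.int32(q)),0,(255,255,0),-1)
    x0,y0=(220,120) if n=='top' else (220,100)
    cv2.imwrite(f'pics/{n}1.png',cv2.resize(im[y0:y0+220,x0:x0+220],None,fx=2.7,fy=2.7))
E
```

```text
top [0.6241 0.1878 0.012 ]
top [0.7759 0.0678 0.012 ]
top [ 0.6173 -0.1338  0.012 ]
top [ 0.4644 -0.0129  0.012 ]
scene [0.7785 0.0736 0.012 ]
scene [ 0.6201 -0.1266  0.012 ]
scene [0.6245 0.1951 0.012 ]
[ 0.6207  0.0303 -0.6662] [-2.2469  0.5975 -0.9999 -1.2504 -0.0575 -0.5932 -0.9805  0.9544 -1.2864
 -0.0599 -2.1269 -1.2473 -0.0409 -0.843 ]
cap in stand [ 0.01   -0.0452  0.1168] r 0.05081071248304221 ang 2.045332403032941
spoke [-0.055  -0.0321  0.2017] 0.06950597777883835 0.4797949623861861
spoke [-0.055   0.0702  0.1804] 0.0810114407045599 5.234016250424331
spoke [-0.055   0.0895  0.0766] 0.10963451594497832 4.095930762316685
spoke [-0.055  -0.0895  0.4415] 0.31453005198708217 0.2885366444874327
```

```bash
cat >> h.py <<'E'
import json
def overlay(p,T,th,name,cam,sc=5):
    x0,y0=(265,155) if cam=='top' else (285,140)
    W,H=(130,110) if cam=='top' else (100,115)
    im=cv2.resize(p['pixels'][y0:y0+H,x0:x0+W],None,fx=sc,fy=sc,interpolation=cv2.INTER_CUBIC)
    def line(pts,c,cl=True):
        q=(proj(p,w(T,pts))-[x0,y0]+.5)*sc; cv2.polylines(im,[np.int32(q)],cl,c,1)
    for k in range(5):
        a=th+np.pi/5+k*2*np.pi/5
        r=np.array([0,-np.sin(a),np.cos(a)]); t=np.array([0,-np.cos(a),-np.sin(a)])
        B=lambda x,rr,tt: np.array([x,0,.14])+r*rr+t*tt
        for x in(-.061,-.049): line([B(x,.03,-.008),B(x,.09,-.008),B(x,.09,.008),B(x,.03,.008)],(0,255,0) if k else (0,255,255))
    line([wheelpt(.01,.052,th),wheelpt(.01,.068,th)],(255,0,255),False)
    for x in(-.018,.018): line([wheelpt(x,.12,i*.1) for i in range(63)],(255,200,0))
    line([[-.095,-.1,.16],[-.095,.1,.16],[-.085,.1,.16],[-.085,-.1,.16]],(0,128,255))
    line([[-.1,-.13,.012],[-.1,.13,.012],[.1,.13,.012],[.1,-.13,.012]],(0,0,255))
    cv2.imwrite('pics/%s.png'%name,im)
E
python3 - <<'E'
from h import *
T=S(*json.load(open('v.json')))
for c in('top','scene'): overlay(shot(c),T,2.05,c+'2',c)
E
```

```text
(no output)
```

View pics/top2.png

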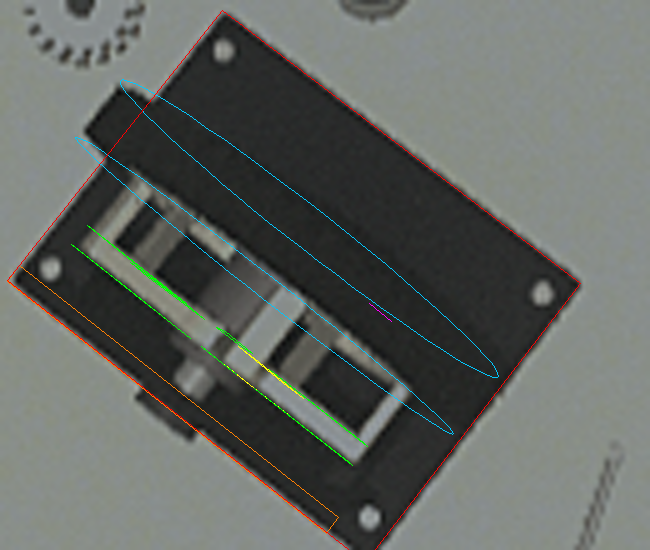

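View pics/scene2.png

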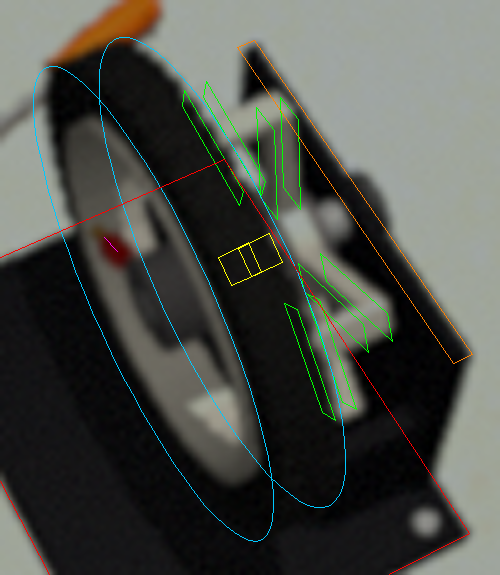

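Run:
```python
import cv2,numpy as np
for c,(x,y,W,H) in (('scene',(290,140,90,100)),('top',(270,165,110,110))):
    im=cv2.imread(f'pics/{c}0.png')[y:y+H,x:x+W]
    im=cv2.resize(im,None,fx=6,fy=6,interpolation=cv2.INTER_CUBIC)
    im=np.uint8(255*(im/255.)**.5)
    im=im[:600]
    for k in range(0,W,10): cv2.putText(im,str(x+k),(6*k,8),0,.3,(0,255,255)); cv2.line(im,(6*k,10),(6*k,14),(0,255,255))
    for k in range(0,H,10): cv2.putText(im,str(y+k),(0,6*k+4),0,.3,(0,255,255))
    cv2.imwrite(f'pics/{c}0y.png',im)
```

```text
(no output)
```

View pics/scene0y.png

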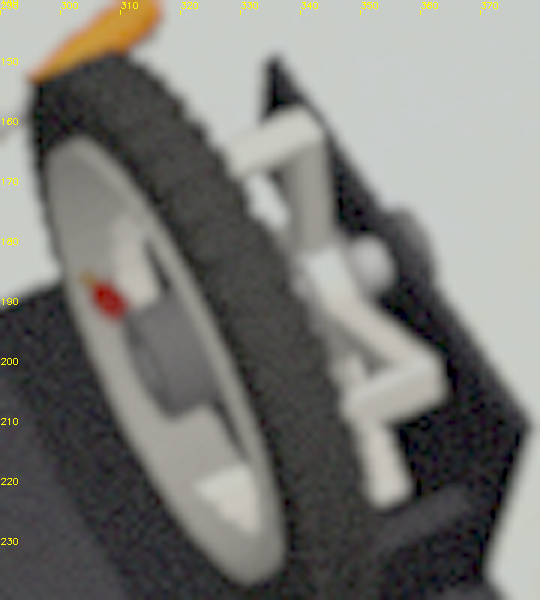

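View pics/top0y.png

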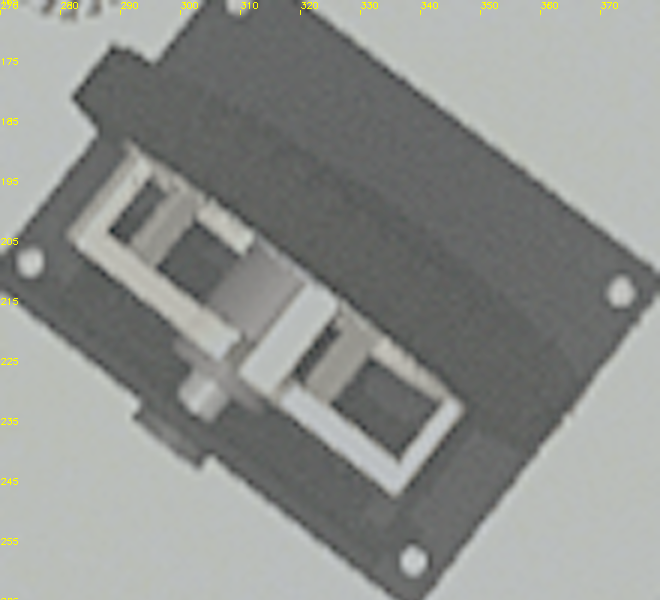

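```bash
cat > fit.py <<'E'
from h import *
np.set_printoptions(precision=4,suppress=True)
pt=shot('top');ps=shot('scene')
def sp(th,k,x,r,t):
    a=th+np.pi/5+k*2*np.pi/5
    return np.array([x,0,.14])+np.array([0,-np.sin(a),np.cos(a)])*r+np.array([0,-np.cos(a),-np.sin(a)])*t
F=lambda x,y,z:(lambda th:np.array([x,y,z]))
top=[(130,243,F(-.1,.13,.012)),(243,102,F(.1,.13,.012)),(434,248,F(.1,-.13,.012)),(320,395,F(-.1,-.13,.012))]
top=[(a/2.7+219.7,b/2.7+119.7,f) for a,b,f in top]
g=lambda u,v,f,o:(u/6+o[0]-.4,v/6+o[1]-.4,f)
o=(270,165)
# up spoke k=3 (th+.628+3.77=6.44), left k=2, right k=4
top+=[g(240,372,lambda th:sp(th,3,-.061,.09,-.008),o),g(285,400,lambda th:sp(th,3,-.061,.09,.008),o),
 g(72,235,lambda th:sp(th,2,-.061,.09,0),o),g(393,495,lambda th:sp(th,4,-.061,.09,0),o),
 g(112,45,F(.018,.12,.14),o),g(72,97,F(-.018,.12,.14),o)]
o=(290,140)
sc=[(243,492,F(.1,.13,.012)),(128,272,F(.1,-.13,.012)),(428,397,F(-.1,.13,.012))]
sc=[(a/2.7+219.7,b/2.7+99.7,f) for a,b,f in sc]
sc+=[g(325,128,lambda th:sp(th,3,-.061,.09,-.008),o),g(305,105,lambda th:sp(th,3,-.061,.09,.008),o),
 g(443,395,lambda th:sp(th,2,-.061,.09,-.008),o),g(440,352,lambda th:sp(th,2,-.061,.09,.008),o),
 g(272,55,F(-.09,-.1,.16),o),g(530,430,F(-.09,.1,.16),o),g(108,300,lambda th:wheelpt(.01,.06,th),o)]
def res(q,raw=False):
    T=S(*q[:3]);th=q[3]
    R=[]
    for p,L,off in((pt,top,q[4:6]),(ps,sc,q[6:8])):
        R.append(proj(p,w(T,[f(th) for *_,f in L]))+off-np.array([l[:2] for l in L]))
    if raw: return R
    return np.r_[R[0].ravel(),R[1].ravel(),q[4:8]]
for th0 in(2.05,):
    r=least_squares(res,[.62,.03,-.67,th0,0,0,0,0],x_scale=[.01,.01,.01,.1,1,1,1,1],loss='soft_l1')
    print(r.x,r.cost); R=res(r.x,True); print(R[0]);print(R[1])
json.dump(list(r.x),open('q.json','w'))
q=r.x;T=S(*q[:3])
overlay(pt,T,q[3],'top3','top');overlay(ps,T,q[3],'scene3','scene')
E
python3 fit.py
```

```text
[ 0.6206  0.0305 -0.67    2.1421  0.76   -0.4559  0.9374 -0.0083] 9.426648458438677
[[-1.2608  0.2484]
 [ 0.1903 -1.4358]
 [ 0.9235 -0.5045]
 [-0.2189  0.879 ]
 [ 0.1147  0.1966]
 [-1.9595 -0.1757]
 [-0.3998  0.4272]
 [ 0.3955  0.0773]
 [ 1.5437 -0.6733]
 [-0.6287  1.6366]]
[[-0.206   0.2005]
 [-0.6917 -1.1267]
 [ 1.2067 -0.3321]
 [-0.3681  0.1582]
 [-0.5782  0.0368]
 [ 0.0425 -0.3357]
 [-0.8442  0.7347]
 [ 0.0032 -0.4639]
 [ 0.1723  0.2745]
 [ 0.7352  0.6832]]
```

Run:
```python
import cv2,numpy as np
a=cv2.imread('pics/top3.png');b=cv2.imread('pics/scene3.png')
h=575;c=np.zeros((h,1150,3),np.uint8);c[:550,:650]=a;c[:,650:]=b
cv2.imwrite('pics/both3.png',cv2.resize(c,(800,400)))
```

```text
(no output)
```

View pics/both3.png

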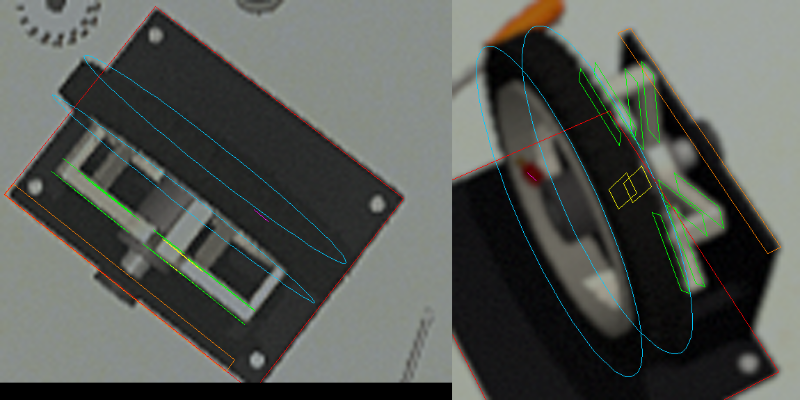

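Fit: stand at (0.621, 0.031), yaw −0.67, valve angle ≈ 2.14 rad, residuals ≤ 2 px. The spokes are therefore at about 0.26 (up), 1.51, 2.77, 4.03 and 5.28. I'll push two spokes to the left: the upper one from 0.26 to −0.9, then the next to −0.63. First I shut the jaw, raise and turn the tool.

arm_command([
  {"rotation": [0, 0, 0.1], "slide": [0, 0, -1], "jaw": 0},
  {"rotation": [0, 0, 0.1], "slide": [0, 0, -1], "jaw": 0},
  {"rotation": [0, 0, 0.1], "slide": [0, 0, -1], "jaw": 0},
  {"rotation": [0, 0, 0.1], "slide": [0, 0, -1], "jaw": 0},
  {"rotation": [0, 0, 0.1], "slide": [0, 0, -1], "jaw": 0},
  {"rotation": [0, 0, 0.1], "slide": [0, 0, -1], "jaw": 0},
  {"rotation": [0, 0, 0.1], "slide": [0, 0, -1], "jaw": 0},
  {"rotation": [0, 0, 0.1], "slide": [0, 0, -1], "jaw": 0},
  {"rotation": [0, 0, 0.1], "slide": [0, 0, -1], "jaw": 0},
  {"rotation": [0, 0, 0.1], "slide": [0, 0, -1], "jaw": 0},
  {"rotation": [0, 0, 0.09], "slide": [0, 0, -1], "jaw": 0},
  {"rotation": [0.1, 0, 0], "slide": [0, 0, 0], "jaw": 0},
  {"rotation": [0.1, 0, 0], "slide": [0, 0, 0], "jaw": 0},
  {"rotation": [0.1, 0, 0], "slide": [0, 0, 0], "jaw": 0},
], force=10)

```text
t: 3.9
ee_pos: [0.2739, -0.6169, 0.5149]
eef_rot: [[-0.623, -0.746, 0.234], [-0.782, 0.594, -0.187], [0.0, -0.299, -0.954]]
ft_force: [0.9, -0.6, -0.7]
grip_width: 0.006
```

```bash
cat > go.py <<'E'
import sys
from h import *
from scipy.spatial.transform import Rotation as Ro
np.set_printoptions(precision=3,suppress=True)
q=json.load(open('q.json'));T=S(*q[:3])
s=telemetry.sense();R=np.array(s['eef_rot']);p=np.array(s['ee_pos'])
tip=p+.199*R[:,2]
Ti=np.linalg.inv(T)
print('t',s['t'],'tip stand',1000*w(Ti,[tip])[0],'F',np.array(s['ft_force']),'grip',s['grip_width'],'J',np.array(s['joint_pos']))
phi=.3
xs,ys=T[:3,0],T[:3,1]
z=np.sin(phi)*xs+np.array([0,0,-np.cos(phi)]);x=-ys;Rt=np.c_[x,np.cross(z,x),z]
print('rot needed',Ro.from_matrix(R.T@Rt).as_rotvec())
if len(sys.argv)>3:
    g=w(T,[np.array([float(a) for a in sys.argv[1:4]])/1000])[0]
    print('slide cm',R.T@(g-tip)*100)
E
python3 go.py -50 -55 320
```

```text
t 3.9 tip stand [ 189.908 -722.987  325.061] F [ 0.921 -0.637 -0.731] grip 0.006050045440475935 J [ 50.743  16.403  14.757  91.231 -13.756  57.73  -58.347]
rot needed [-0.004 -0.001 -0.002]
slide cm [-66.74   23.188  -6.78 ]
```

arm_command([
  {"rotation": [0, 0, 0], "slide": [-3.3, 1.15, -0.34], "jaw": 0},
  {"rotation": [0, 0, 0], "slide": [-3.3, 1.15, -0.34], "jaw": 0},
  {"rotation": [0, 0, 0], "slide": [-3.3, 1.15, -0.34], "jaw": 0},
  {"rotation": [0, 0, 0], "slide": [-3.3, 1.15, -0.34], "jaw": 0},
  {"rotation": [0, 0, 0], "slide": [-3.3, 1.15, -0.34], "jaw": 0},
  {"rotation": [0, 0, 0], "slide": [-3.3, 1.15, -0.34], "jaw": 0},
  {"rotation": [0, 0, 0], "slide": [-3.3, 1.15, -0.34], "jaw": 0},
  {"rotation": [0, 0, 0], "slide": [-3.3, 1.15, -0.34], "jaw": 0},
  {"rotation": [0, 0, 0], "slide": [-3.3, 1.15, -0.34], "jaw": 0},
  {"rotation": [0, 0, 0], "slide": [-3.3, 1.15, -0.34], "jaw": 0},
  {"rotation": [0, 0, 0], "slide": [-3.3, 1.15, -0.34], "jaw": 0},
  {"rotation": [0, 0, 0], "slide": [-3.3, 1.15, -0.34], "jaw": 0},
  {"rotation": [0, 0, 0], "slide": [-3.3, 1.15, -0.34], "jaw": 0},
  {"rotation": [0, 0, 0], "slide": [-3.3, 1.15, -0.34], "jaw": 0},
  {"rotation": [0, 0, 0], "slide": [-3.3, 1.15, -0.34], "jaw": 0},
  {"rotation": [0, 0, 0], "slide": [-3.3, 1.15, -0.34], "jaw": 0},
  {"rotation": [0, 0, 0], "slide": [-3.3, 1.15, -0.34], "jaw": 0},
  {"rotation": [0, 0, 0], "slide": [-3.3, 1.15, -0.34], "jaw": 0},
  {"rotation": [0, 0, 0], "slide": [-3.3, 1.15, -0.34], "jaw": 0},
  {"rotation": [0, 0, 0], "slide": [-3.3, 1.15, -0.34], "jaw": 0},
])

```text
t: 5.9
ee_pos: [0.4974, 0.0502, 0.512]
eef_rot: [[-0.623, -0.747, 0.232], [-0.782, 0.595, -0.184], [-0.0, -0.296, -0.955]]
ft_force: [-0.2, -0.4, 0.1]
grip_width: 0.006
```

```bash
python3 go.py -50 -56 186
python3 - <<'E'
from h import *
for c in('top','scene'): 
    p=shot(c); im=p['pixels']
    cv2.imwrite('pics/%s4.png'%c,cv2.resize(im[100:300,200:460],None,fx=3,fy=3))
E
```

```text
t 5.9 tip stand [-49.922 -61.16  321.92 ] F [-0.165 -0.422  0.061] grip 0.006113312841994503 J [   8.991    1.144  -26.96   108.807   16.889   61.488 -153.427]
rot needed [-0.001 -0.    -0.002]
slide cm [-0.509  4.033 12.98 ]
```

View pics/scene4.png

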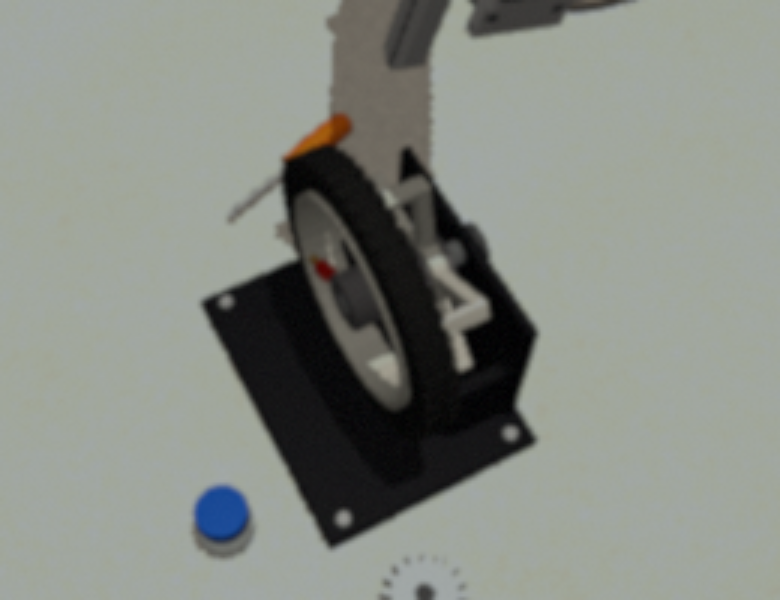

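View pics/top4.png

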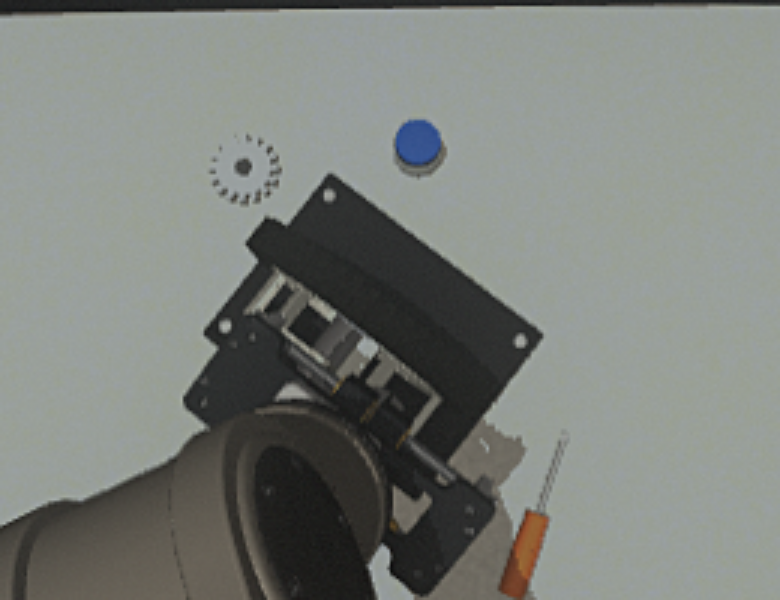

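Both pictures show the closed fingers hovering to the robot's side of the wheel, as wanted. Joint 7 is at −153°, close to its limit, so I turn the tool half a turn about its axis before descending.

arm_command([
  {"rotation": [0, 0, -0.15], "slide": [0, 0, 0], "jaw": 0},
  {"rotation": [0, 0, -0.15], "slide": [0, 0, 0], "jaw": 0},
  {"rotation": [0, 0, -0.15], "slide": [0, 0, 0], "jaw": 0},
  {"rotation": [0, 0, -0.15], "slide": [0, 0, 0], "jaw": 0},
  {"rotation": [0, 0, -0.15], "slide": [0, 0, 0], "jaw": 0},
  {"rotation": [0, 0, -0.15], "slide": [0, 0, 0], "jaw": 0},
  {"rotation": [0, 0, -0.15], "slide": [0, 0, 0], "jaw": 0},
  {"rotation": [0, 0, -0.15], "slide": [0, 0, 0], "jaw": 0},
  {"rotation": [0, 0, -0.15], "slide": [0, 0, 0], "jaw": 0},
  {"rotation": [0, 0, -0.15], "slide": [0, 0, 0], "jaw": 0},
  {"rotation": [0, 0, -0.15], "slide": [0, 0, 0], "jaw": 0},
  {"rotation": [0, 0, -0.15], "slide": [0, 0, 0], "jaw": 0},
  {"rotation": [0, 0, -0.15], "slide": [0, 0, 0], "jaw": 0},
  {"rotation": [0, 0, -0.15], "slide": [0, 0, 0], "jaw": 0},
  {"rotation": [0, 0, -0.15], "slide": [0, 0, 0], "jaw": 0},
  {"rotation": [0, 0, -0.15], "slide": [0, 0, 0], "jaw": 0},
  {"rotation": [0, 0, -0.15], "slide": [0, 0, 0], "jaw": 0},
  {"rotation": [0, 0, -0.15], "slide": [0, 0, 0], "jaw": 0},
  {"rotation": [0, 0, -0.15], "slide": [0, 0, 0], "jaw": 0},
  {"rotation": [0, 0, -0.15], "slide": [0, 0, 0], "jaw": 0},
])

```text
t: 8.0
ee_pos: [0.4971, 0.0484, 0.5118]
eef_rot: [[0.718, 0.656, 0.231], [0.695, -0.695, -0.184], [0.04, 0.293, -0.955]]
ft_force: [0.1, 0.6, -0.4]
grip_width: 0.005
```

arm_command([
  {"rotation": [0, 0, -0.14], "slide": [0, 0, 0], "jaw": 0},
])

```text
t: 8.1
ee_pos: [0.4971, 0.0484, 0.5118]
eef_rot: [[0.62, 0.75, 0.231], [0.785, -0.592, -0.184], [-0.001, 0.296, -0.955]]
ft_force: [-0.0, 0.5, -0.3]
grip_width: 0.002
```

```bash
sed -i 's/x=-ys;/x=ys;/' go.py; python3 go.py -50 -58 186
```

```text
t 8.1 tip stand [-49.113 -62.808 321.715] F [-0.029  0.471 -0.306] grip 0.0015875812361074199 J [ 11.371   1.229 -29.146 108.765  16.941  61.469  26.999]
rot needed [0.    0.001 0.002]
slide cm [ 0.499 -4.097 12.938]
```

arm_command([
  {"rotation": [0, 0, 0], "slide": [0.05, -0.41, 1.3], "jaw": 0},
  {"rotation": [0, 0, 0], "slide": [0.05, -0.41, 1.3], "jaw": 0},
  {"rotation": [0, 0, 0], "slide": [0.05, -0.41, 1.3], "jaw": 0},
  {"rotation": [0, 0, 0], "slide": [0.05, -0.41, 1.3], "jaw": 0},
  {"rotation": [0, 0, 0], "slide": [0.05, -0.41, 1.3], "jaw": 0},
  {"rotation": [0, 0, 0], "slide": [0.05, -0.41, 1.3], "jaw": 0},
  {"rotation": [0, 0, 0], "slide": [0.05, -0.41, 1.3], "jaw": 0},
  {"rotation": [0, 0, 0], "slide": [0.05, -0.41, 1.3], "jaw": 0},
  {"rotation": [0, 0, 0], "slide": [0.05, -0.41, 1.3], "jaw": 0},
  {"rotation": [0, 0, 0], "slide": [0.05, -0.41, 1.3], "jaw": 0},
])

```text
t: 9.1
ee_pos: [0.4998, 0.0533, 0.3743]
eef_rot: [[0.624, 0.746, 0.231], [0.781, -0.596, -0.184], [0.001, 0.295, -0.955]]
ft_force: [-0.3, -1.1, 0.8]
grip_width: 0.005
```

```bash
python3 go.py -50 -40 186
python3 - <<'E'
from h import *
for c in('top','scene'): 
    p=shot(c); im=p['pixels']
    cv2.imwrite('pics/%s5.png'%c,cv2.resize(im[140:260,270:400],None,fx=5,fy=5,interpolation=2))
E
```

```text
t 9.1 tip stand [-50.018 -57.285 184.153] F [-0.278 -1.109  0.771] grip 0.005043092357187119 J [  8.696   9.549 -29.29  118.496  26.736  47.053  14.142]
rot needed [-0.     0.001 -0.004]
slide cm [ 1.729  0.05  -0.177]
```

View pics/scene5.png

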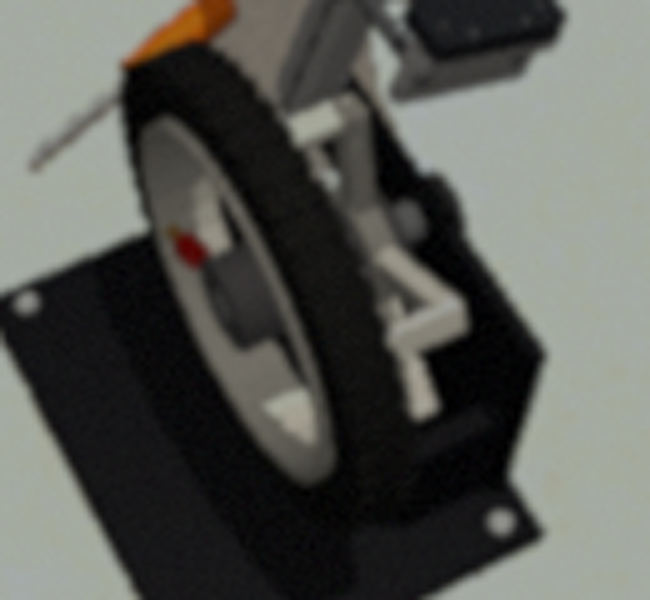

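View pics/top5.png

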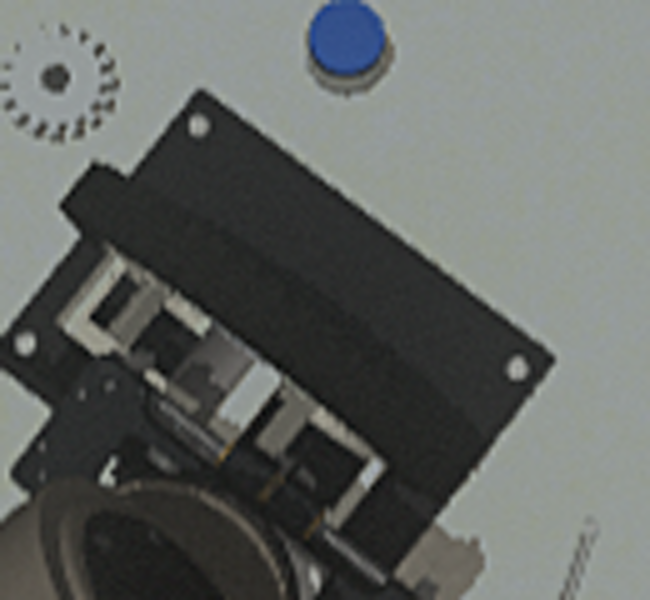

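The fingers sit to the right of the upper spoke, between plate and tyre, and the wheel has not moved (cap still near (308,189)). I now push slowly to the left.

arm_command([
  {"rotation": [0, 0, 0], "slide": [0.4, 0, 0], "jaw": 0},
  {"rotation": [0, 0, 0], "slide": [0.4, 0, 0], "jaw": 0},
  {"rotation": [0, 0, 0], "slide": [0.4, 0, 0], "jaw": 0},
  {"rotation": [0, 0, 0], "slide": [0.4, 0, 0], "jaw": 0},
  {"rotation": [0, 0, 0], "slide": [0.4, 0, 0], "jaw": 0},
  {"rotation": [0, 0, 0], "slide": [0.4, 0, 0], "jaw": 0},
  {"rotation": [0, 0, 0], "slide": [0.4, 0, 0], "jaw": 0},
  {"rotation": [0, 0, 0], "slide": [0.4, 0, 0], "jaw": 0},
])

```text
t: 10.0
ee_pos: [0.52, 0.0785, 0.3754]
eef_rot: [[0.624, 0.746, 0.231], [0.781, -0.596, -0.184], [0.0, 0.296, -0.955]]
ft_force: [-2.4, -1.7, 1.7]
grip_width: 0.005
```

```bash
python3 go.py -50 31 185
python3 - <<'E'
from h import *
for c in('scene',): 
    p=shot(c); im=p['pixels']
    cv2.imwrite('pics/%s6.png'%c,cv2.resize(im[140:260,270:400],None,fx=5,fy=5,interpolation=2))
E
```

```text
t 10.0 tip stand [-49.858 -25.044 185.328] F [-2.39  -1.717  1.728] grip 0.0050399122620182635 J [  6.3    11.981 -29.713 115.566  28.225  48.896  11.113]
rot needed [ 0.     0.001 -0.004]
slide cm [ 5.604 -0.045  0.023]
```

View pics/scene6.png

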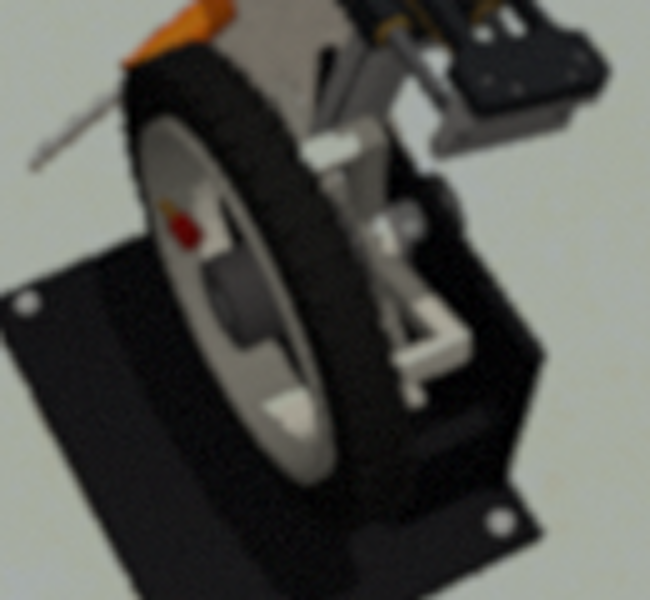

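The wheel turns the right way: the cap has risen from (190,250) to (185,228) in this crop, at about 3 N. I continue.

arm_command([
  {"rotation": [0, 0, 0], "slide": [0.4, 0, 0], "jaw": 0},
  {"rotation": [0, 0, 0], "slide": [0.4, 0, 0], "jaw": 0},
  {"rotation": [0, 0, 0], "slide": [0.4, 0, 0], "jaw": 0},
  {"rotation": [0, 0, 0], "slide": [0.4, 0, 0], "jaw": 0},
  {"rotation": [0, 0, 0], "slide": [0.4, 0, 0], "jaw": 0},
  {"rotation": [0, 0, 0], "slide": [0.4, 0, 0], "jaw": 0},
  {"rotation": [0, 0, 0], "slide": [0.4, 0, 0], "jaw": 0},
  {"rotation": [0, 0, 0], "slide": [0.4, 0, 0], "jaw": 0},
  {"rotation": [0, 0, 0], "slide": [0.4, 0, 0], "jaw": 0},
  {"rotation": [0, 0, 0], "slide": [0.4, 0, 0], "jaw": 0},
  {"rotation": [0, 0, 0], "slide": [0.4, 0, 0], "jaw": 0},
  {"rotation": [0, 0, 0], "slide": [0.4, 0, 0], "jaw": 0},
  {"rotation": [0, 0, 0], "slide": [0.4, 0, 0], "jaw": 0},
  {"rotation": [0, 0, 0], "slide": [0.3, 0, 0], "jaw": 0},
])

```text
t: 11.45
ee_pos: [0.5544, 0.1216, 0.3755]
eef_rot: [[0.624, 0.747, 0.231], [0.782, -0.596, -0.184], [0.001, 0.296, -0.955]]
ft_force: [-2.3, -2.3, 0.5]
grip_width: 0.005
```

```bash
python3 go.py -55 20 300
python3 - <<'E'
from h import *
for c in('scene','top'): 
    p=shot(c); im=p['pixels']
    cv2.imwrite('pics/%s7.png'%c,cv2.resize(im[140:260,270:400],None,fx=5,fy=5,interpolation=2))
E
```

```text
t 11.45 tip stand [-49.633  30.134 185.389] F [-2.32  -2.253  0.529] grip 0.004543445429263856 J [  2.234  16.301 -30.005 110.321  30.532  51.913   6.782]
rot needed [ 0.     0.    -0.004]
slide cm [ -1.007   2.879 -11.107]
```

View pics/scene7.png

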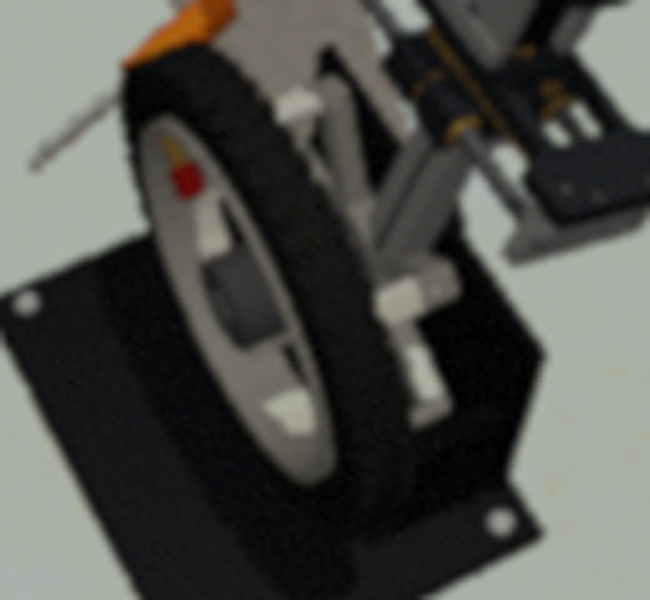

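View pics/top7.png

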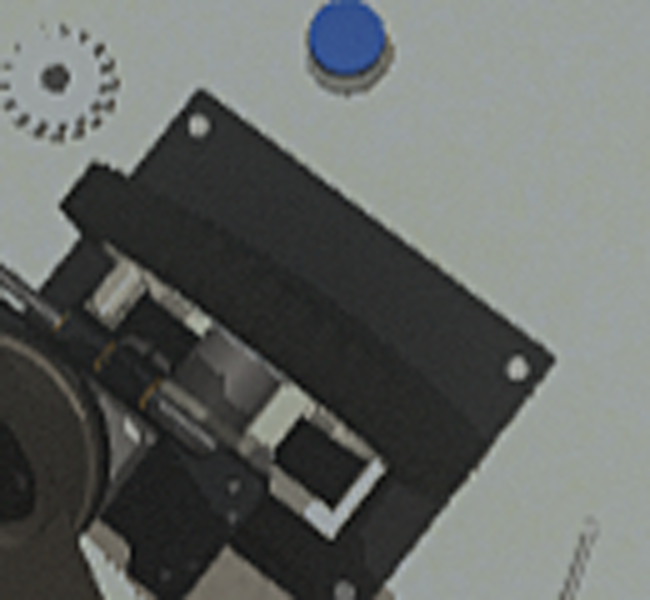

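The cap is now at (187,180) in the crop, so the valve is at ≈1.0 rad. The spoke is pushed far left and the next one stands a little right of the top. I back off, lift over it and come down on its right.

arm_command([
  {"rotation": [0, 0, 0], "slide": [-0.5, 0, 0], "jaw": 0},
  {"rotation": [0, 0, 0], "slide": [-0.5, 0, 0], "jaw": 0},
  {"rotation": [0, 0, 0], "slide": [0, 0.56, -1.8], "jaw": 0},
  {"rotation": [0, 0, 0], "slide": [0, 0.56, -1.8], "jaw": 0},
  {"rotation": [0, 0, 0], "slide": [0, 0.56, -1.8], "jaw": 0},
  {"rotation": [0, 0, 0], "slide": [0, 0.56, -1.8], "jaw": 0},
  {"rotation": [0, 0, 0], "slide": [0, 0.56, -1.8], "jaw": 0},
  {"rotation": [0, 0, 0], "slide": [-2.15, 0, 0], "jaw": 0},
  {"rotation": [0, 0, 0], "slide": [-2.15, 0, 0], "jaw": 0},
  {"rotation": [0, 0, 0], "slide": [-2.15, 0, 0], "jaw": 0},
  {"rotation": [0, 0, 0], "slide": [-2.15, 0, 0], "jaw": 0},
  {"rotation": [0, 0, 0], "slide": [0, 0, 0], "jaw": 0},
])

```text
t: 12.75
ee_pos: [0.4928, 0.0439, 0.4699]
eef_rot: [[0.626, 0.745, 0.231], [0.78, -0.598, -0.186], [-0.0, 0.297, -0.955]]
ft_force: [0.4, 0.4, 0.1]
grip_width: 0.008
```

```bash
python3 go.py -50 -66 185
python3 - <<'E'
from h import *
for c in('scene','top'): 
    p=shot(c); im=p['pixels']
    cv2.imwrite('pics/%s8.png'%c,cv2.resize(im[140:260,270:400],None,fx=5,fy=5,interpolation=2))
E
```

```text
t 12.75 tip stand [-49.464 -69.315 279.846] F [0.414 0.363 0.14 ] grip 0.007922235408161981 J [ 11.308   2.587 -29.196 112.752  18.758  56.689  24.248]
rot needed [ 0.001  0.002 -0.006]
slide cm [ 0.332 -2.867  9.041]
```

View pics/scene8.png

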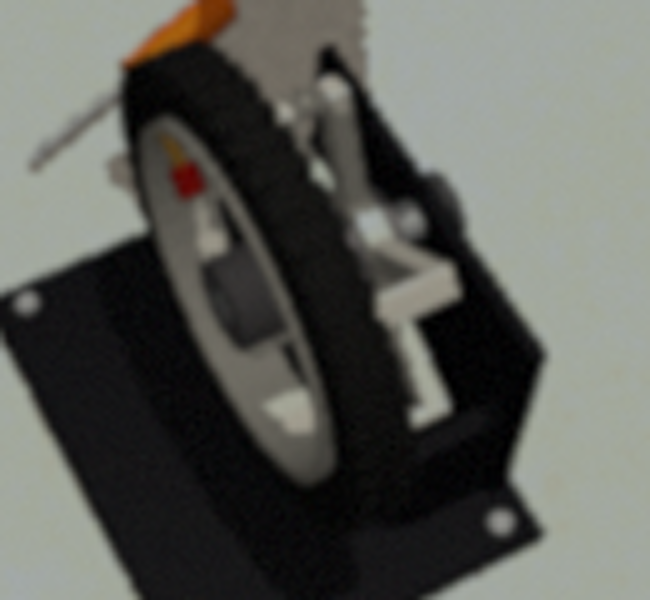

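View pics/top8.png

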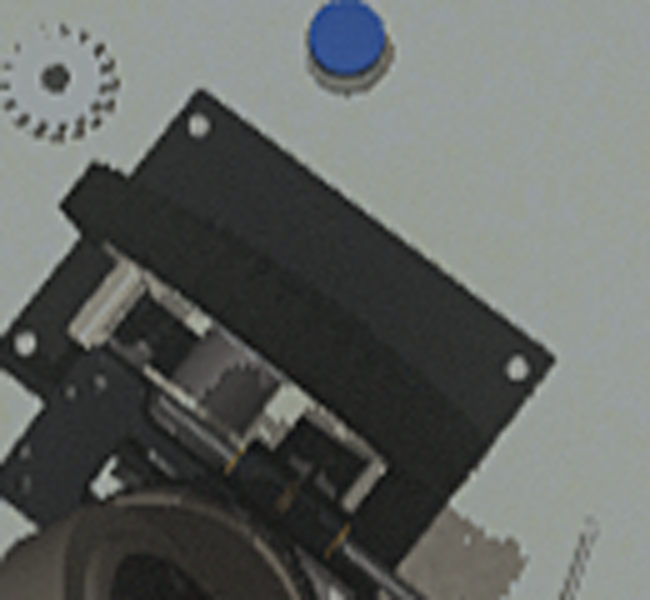

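arm_command([
  {"rotation": [0, 0, 0], "slide": [0, -0.48, 1.51], "jaw": 0},
  {"rotation": [0, 0, 0], "slide": [0, -0.48, 1.51], "jaw": 0},
  {"rotation": [0, 0, 0], "slide": [0, -0.48, 1.51], "jaw": 0},
  {"rotation": [0, 0, 0], "slide": [0, -0.48, 1.51], "jaw": 0},
  {"rotation": [0, 0, 0], "slide": [0, -0.48, 1.51], "jaw": 0},
  {"rotation": [0, 0, 0], "slide": [0, -0.48, 1.51], "jaw": 0},
  {"rotation": [0, 0, 0], "slide": [0.4, 0, 0], "jaw": 0},
  {"rotation": [0, 0, 0], "slide": [0.4, 0, 0], "jaw": 0},
  {"rotation": [0, 0, 0], "slide": [0.4, 0, 0], "jaw": 0},
  {"rotation": [0, 0, 0], "slide": [0.4, 0, 0], "jaw": 0},
  {"rotation": [0, 0, 0], "slide": [0.4, 0, 0], "jaw": 0},
  {"rotation": [0, 0, 0], "slide": [0.4, 0, 0], "jaw": 0},
])

```text
t: 14.05
ee_pos: [0.509, 0.0656, 0.3749]
eef_rot: [[0.624, 0.746, 0.232], [0.781, -0.596, -0.184], [0.001, 0.296, -0.955]]
ft_force: [-2.0, -2.6, 2.1]
grip_width: 0.003
```

```bash
python3 go.py -50 3 185
```

```text
t 14.05 tip stand [-50.369 -41.921 184.855] F [-2.001 -2.615  2.127] grip 0.0027013936267952054 J [  7.498  10.649 -29.501 117.168  27.467  47.906  12.588]
rot needed [ 0.     0.    -0.004]
slide cm [ 4.492  0.022 -0.004]
```

arm_command([
  {"rotation": [0, 0, 0], "slide": [0.4, 0, 0], "jaw": 0},
  {"rotation": [0, 0, 0], "slide": [0.4, 0, 0], "jaw": 0},
  {"rotation": [0, 0, 0], "slide": [0.4, 0, 0], "jaw": 0},
  {"rotation": [0, 0, 0], "slide": [0.4, 0, 0], "jaw": 0},
  {"rotation": [0, 0, 0], "slide": [0.4, 0, 0], "jaw": 0},
  {"rotation": [0, 0, 0], "slide": [0.4, 0, 0], "jaw": 0},
  {"rotation": [0, 0, 0], "slide": [0.4, 0, 0], "jaw": 0},
  {"rotation": [0, 0, 0], "slide": [0.4, 0, 0], "jaw": 0},
  {"rotation": [0, 0, 0], "slide": [0.4, 0, 0], "jaw": 0},
  {"rotation": [0, 0, 0], "slide": [0.4, 0, 0], "jaw": 0},
  {"rotation": [0, 0, 0], "slide": [0.4, 0, 0], "jaw": 0},
  {"rotation": [0, 0, 0], "slide": [0, 0, 0], "jaw": 0},
])

```text
t: 15.25
ee_pos: [0.5365, 0.1004, 0.3746]
eef_rot: [[0.623, 0.747, 0.232], [0.782, -0.596, -0.183], [0.001, 0.295, -0.955]]
ft_force: [-0.9, -1.4, -0.1]
grip_width: 0.004
```

```bash
cat > look.py <<'E'
import sys
from h import *
q=json.load(open('q.json'));T=S(*q[:3]);Ti=np.linalg.inv(T)
n=sys.argv[1]
p=shot('scene');im=p['pixels'].astype(int)
b,g,r=im[...,0],im[...,1],im[...,2]
m=(r>1.8*g)&(r>1.8*b)&(r>50); m[:135]=0;m[240:]=0;m[:,:290]=0;m[:,370:]=0
ys,xs=np.nonzero(m); 
c=np.array([xs.mean(),ys.mean()]);print('cap px',c,len(xs))
# predicted cap pixel vs theta
ths=np.linspace(-.5,1.5,401)
P=proj(p,w(T,[wheelpt(.01,.06,t) for t in ths]))+q[6:8]
d=np.linalg.norm(P-c,axis=1);i=d.argmin();print('theta from cap',ths[i],'resid',d[i],'px/rad',np.linalg.norm(P[i]-P[i-20])/.1)
print('straight up pred px',P[100])
big=cv2.resize(p['pixels'][135:255,280:380],None,fx=5.9,fy=5,interpolation=2)
big=cv2.resize(p['pixels'][135:253,280:380],None,fx=5,fy=5,interpolation=2)
big=np.uint8(255*(big/255.)**.6)
P0=(P[100]-[280,135]+.5)*5; cv2.drawMarker(big,tuple(np.int32(P0)),(0,255,0),0,20,1)
cv2.imwrite(f'pics/scene{n}.png',big)
E
python3 look.py 9; python3 go.py -50 11 185
```

```text
cap px [310.79120879 152.18681319] 91
theta from cap 0.9000000000000001 resid 23.684340542962016 px/rad 7.680113208975317
straight up pred px [317.91397397 185.89124071]
t 15.3 tip stand [-50.488   2.447 184.577] F [-0.542 -0.59  -0.124] grip 0.007405911309113256 J [  4.21   14.114 -29.901 113.14   29.455  50.238   8.731]
rot needed [-0.    -0.    -0.003]
slide cm [ 0.855  0.056 -0.026]
```

View pics/scene9.png

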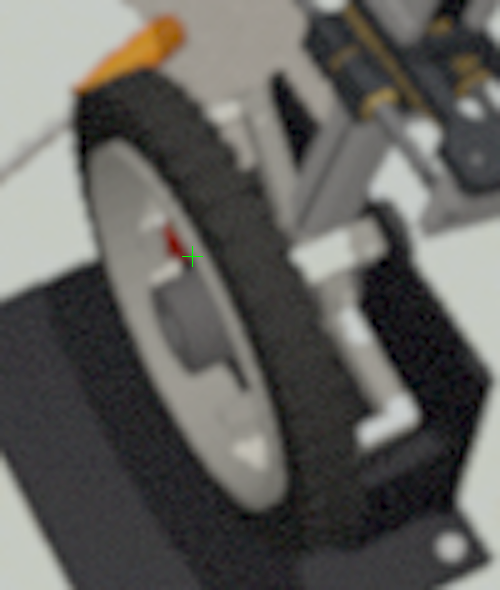

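The cap now shows at about (174,238) in the crop, raw (315,183), partly behind the tyre and 3–4 px short of the straight-up mark. My script's mask caught the orange handle, so I ignore its number. From the finger position, about 0.14 rad remains. I push a little more, then clear the arm and measure.

arm_command([
  {"rotation": [0, 0, 0], "slide": [0.3, 0, 0], "jaw": 0},
  {"rotation": [0, 0, 0], "slide": [0.3, 0, 0], "jaw": 0},
  {"rotation": [0, 0, 0], "slide": [0, 0, 0], "jaw": 0},
])

```text
t: 15.6
ee_pos: [0.5401, 0.1047, 0.3747]
eef_rot: [[0.624, 0.747, 0.232], [0.782, -0.596, -0.184], [0.001, 0.296, -0.955]]
ft_force: [-0.8, -1.3, 0.1]
grip_width: 0.009
```

```bash
python3 go.py -50 11 185
```

```text
t 15.6 tip stand [-50.376   8.159 184.555] F [-0.799 -1.274  0.051] grip 0.008520546447191663 J [  3.771  14.585 -29.921 112.569  29.713  50.595   8.254]
rot needed [ 0.     0.    -0.004]
slide cm [ 0.284  0.048 -0.031]
```

arm_command([
  {"rotation": [0, 0, 0], "slide": [-0.5, 0, 0], "jaw": 0},
  {"rotation": [0, 0, 0], "slide": [-0.5, 0, 0], "jaw": 0},
  {"rotation": [0, 0, 0], "slide": [0, 0.6, -1.9], "jaw": 0},
  {"rotation": [0, 0, 0], "slide": [0, 0.6, -1.9], "jaw": 0},
  {"rotation": [0, 0, 0], "slide": [0, 0.6, -1.9], "jaw": 0},
  {"rotation": [0, 0, 0], "slide": [0, 0.6, -1.9], "jaw": 0},
  {"rotation": [0, 0, 0], "slide": [0, 0.6, -1.9], "jaw": 0},
  {"rotation": [0, 0, 0], "slide": [0, 2, -2.5], "jaw": 0},
  {"rotation": [0, 0, 0], "slide": [0, -3, -2], "jaw": 0},
  {"rotation": [0, 0, 0], "slide": [0, -3, -1], "jaw": 0},
  {"rotation": [0, 0, 0], "slide": [0, -3, -1], "jaw": 0},
  {"rotation": [0, 0, 0], "slide": [0, 0, 0], "jaw": 0},
])

```text
t: 16.8
ee_pos: [0.4641, 0.1523, 0.5165]
eef_rot: [[0.621, 0.748, 0.234], [0.784, -0.593, -0.183], [0.002, 0.297, -0.955]]
ft_force: [0.0, -0.1, 0.1]
grip_width: 0.005
```

```bash
python3 go.py
python3 - <<'E'
from h import *
for c,(x,y,W,H) in (('scene',(290,140,90,100)),('top',(270,165,110,100))):
    im=shot(c,c+'10')['pixels'][y:y+H,x:x+W]
    im=cv2.resize(im,None,fx=6,fy=6,interpolation=cv2.INTER_CUBIC)
    im=np.uint8(255*(im/255.)**.5)
    cv2.imwrite(f'pics/{c}10y.png',im)
E
```

```text
t 16.8 tip stand [-139.228   -1.342  326.457] F [ 0.041 -0.091  0.081] grip 0.0051075166709143825 J [  3.633   1.093 -34.768 108.376  18.434  65.554  13.598]
rot needed [ 0.001 -0.002 -0.   ]
```

View pics/scene10y.png

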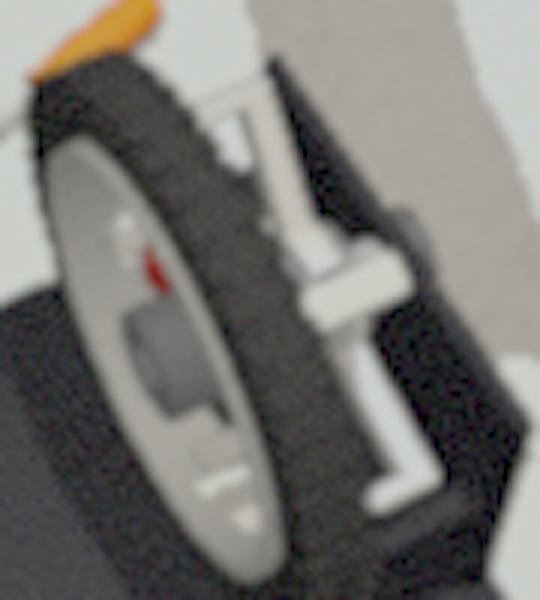

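View pics/top10y.png

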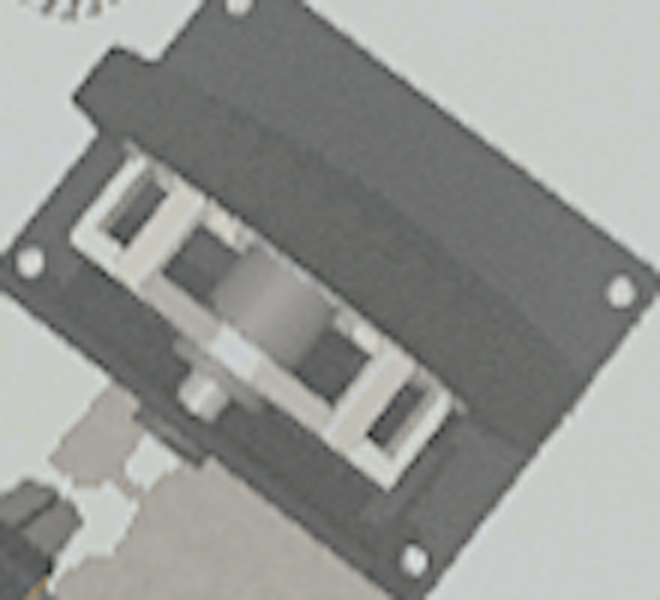

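Run:
```python
from h import *
np.set_printoptions(precision=3,suppress=True)
q=np.array(json.load(open('q.json')));T=S(*q[:3])
pt=shot('top');ps=shot('scene')
def sp(th,k,x,r,t):
    a=th+np.pi/5+k*2*np.pi/5
    return np.array([x,0,.14])+np.array([0,-np.sin(a),np.cos(a)])*r+np.array([0,-np.cos(a),-np.sin(a)])*t
tp=[(118,272,4,-.008),(150,290,4,.008),(330,430,0,-.008),(365,455,0,.008),(72,240,3,0),(388,490,1,0)]
sc=[(415,285,4,-.008),(390,247,4,.008),(440,483,3,0),(268,75,0,-.008)]
def res(v,cam=None):
    th=v[0];R=[]
    for c,p,L,o,off in(('t',pt,tp,(270,165),v[1:3]),('s',ps,sc,(290,140),v[3:5])):
        if cam and c!=cam: continue
        R.append(proj(p,w(T,[sp(th,k,-.061,.09,t) for _,_,k,t in L]))+off-np.array([(a/6+o[0]-.4,b/6+o[1]-.4) for a,b,_,_ in L]))
    return R
for cam in (None,'t','s'):
    f=lambda v:np.r_[np.concatenate(res(v,cam)).ravel(),(v[1:]-q[4:])]
    r=least_squares(f,np.r_[0,q[4:]],loss='soft_l1');print(cam,r.x)
    for x in res(r.x,cam): print(x.tolist() if 0 else x)
    q5=r.x
    if cam is None: 
        for p,c,o in((pt,'top',(270,165)),(ps,'scene',(290,140))):
            im=cv2.imread(f'pics/{c}10y.png'); off=r.x[1:3] if c=='top' else r.x[3:5]
            for th,col in((r.x[0],(0,255,0)),(0,(0,0,255))):
              for k in range(5):
                P=[sp(th,k,-.061,a,b) for a,b in((.03,-.008),(.09,-.008),(.09,.008),(.03,.008))]
                cv2.polylines(im,[np.int32((proj(p,w(T,P))+off-o+.4)*6)],True,col,1)
            cv2.imwrite(f'pics/{c}11.png',im)
```

```text
None [ 0.117  2.024 -0.397  1.032 -0.176]
[[-0.131 -0.386]
 [-1.172  0.017]
 [ 0.421  1.698]
 [-1.329  0.759]
 [ 0.658 -0.523]
 [-0.033 -1.034]]
[[-0.522  0.013]
 [ 0.68  -0.465]
 [-0.327  0.022]
 [ 0.118  0.662]]
t [ 0.119  2.006 -0.415  0.937 -0.008]
[[-0.102 -0.367]
 [-1.135  0.043]
 [ 0.456  1.722]
 [-1.303  0.776]
 [ 0.618 -0.557]
 [-0.075 -1.071]]
s [ 0.115  0.76  -0.456  1.016 -0.22 ]
[[-0.504  0.058]
 [ 0.704 -0.422]
 [-0.363  0.003]
 [ 0.138  0.635]]
```

View pics/scene11.png

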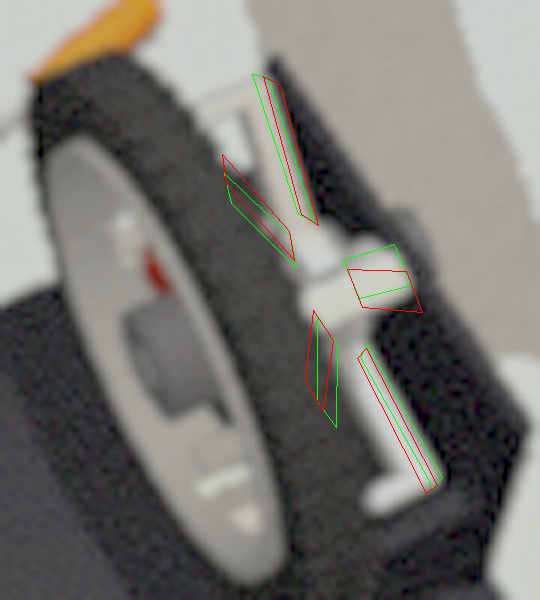

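View pics/top11.png

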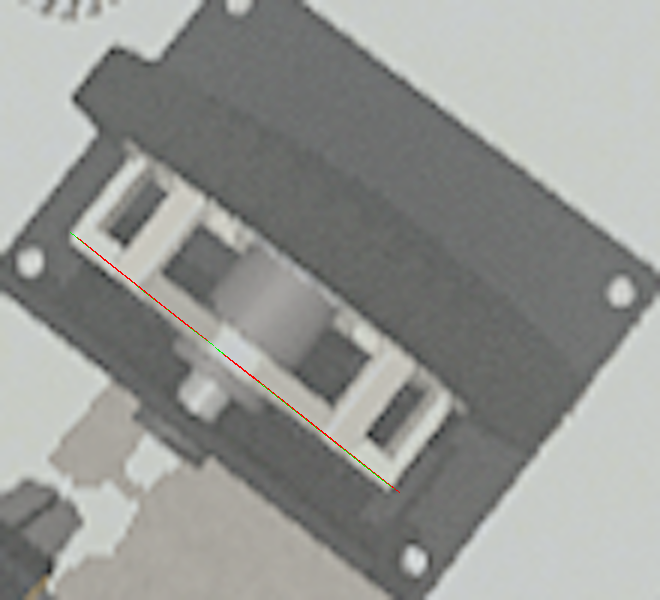

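The camera fit with spokes gives θ ≈ +0.117 (green outline), while finger-contact geometry gives ≈ +0.04, so it is slightly short. Another ~4 mm of push should centre it. I go back in at the same gap.

```bash
python3 go.py -50 -2 280
```

```text
t 17.0 tip stand [-134.996   -2.456  325.548] F [ 1.305  0.593 -0.909] grip 0.004860583552077436 J [  3.772   1.35  -34.486 108.239  18.528  65.536  13.695]
rot needed [ 0.     0.001 -0.005]
slide cm [0.083 6.772 6.864]
```

arm_command([
  {"rotation": [0, 0, 0], "slide": [0, 1.69, 1.72], "jaw": 0},
  {"rotation": [0, 0, 0], "slide": [0, 1.69, 1.72], "jaw": 0},
  {"rotation": [0, 0, 0], "slide": [0, 1.69, 1.72], "jaw": 0},
  {"rotation": [0, 0, 0], "slide": [0, 1.69, 1.72], "jaw": 0},
  {"rotation": [0, 0, 0], "slide": [0, 0, 0], "jaw": 0},
  {"rotation": [0, 0, 0], "slide": [0, -0.48, 1.51], "jaw": 0},
  {"rotation": [0, 0, 0], "slide": [0, -0.48, 1.51], "jaw": 0},
  {"rotation": [0, 0, 0], "slide": [0, -0.48, 1.51], "jaw": 0},
  {"rotation": [0, 0, 0], "slide": [0, -0.48, 1.51], "jaw": 0},
  {"rotation": [0, 0, 0], "slide": [0, -0.48, 1.51], "jaw": 0},
  {"rotation": [0, 0, 0], "slide": [0, -0.48, 1.51], "jaw": 0},
  {"rotation": [0, 0, 0], "slide": [0, 0, 0], "jaw": 0},
])

```text
t: 18.2
ee_pos: [0.5321, 0.0973, 0.3724]
eef_rot: [[0.624, 0.748, 0.228], [0.782, -0.596, -0.184], [-0.002, 0.294, -0.956]]
ft_force: [0.3, -0.2, 0.6]
grip_width: 0.005
```

```bash
python3 go.py -50 12.2 184.5
```

```text
t 18.2 tip stand [-52.468  -3.204 182.183] F [ 0.342 -0.19   0.581] grip 0.004946226878386152 J [  4.62   13.877 -30.116 113.765  29.404  50.029   8.805]
rot needed [-0.002  0.003 -0.003]
slide cm [ 1.541  0.3   -0.153]
```

arm_command([
  {"rotation": [0, 0, 0], "slide": [0.3, 0.06, -0.03], "jaw": 0},
  {"rotation": [0, 0, 0], "slide": [0.3, 0.06, -0.03], "jaw": 0},
  {"rotation": [0, 0, 0], "slide": [0.3, 0.06, -0.03], "jaw": 0},
  {"rotation": [0, 0, 0], "slide": [0.3, 0.06, -0.03], "jaw": 0},
  {"rotation": [0, 0, 0], "slide": [0.3, 0.06, -0.03], "jaw": 0},
  {"rotation": [0, 0, 0], "slide": [0, 0, 0], "jaw": 0},
])

```text
t: 18.8
ee_pos: [0.5441, 0.1078, 0.3772]
eef_rot: [[0.624, 0.747, 0.231], [0.782, -0.596, -0.184], [0.0, 0.296, -0.955]]
ft_force: [-1.6, -0.3, 0.3]
grip_width: 0.007
```

```bash
python3 go.py -50 12.2 184.5
```

```text
t 18.8 tip stand [-49.183  12.887 187.105] F [-1.599 -0.267  0.281] grip 0.006902945496407686 J [  3.737  14.895 -30.184 111.855  29.797  51.17    8.159]
rot needed [-0.     0.001 -0.004]
slide cm [-0.069 -0.155  0.225]
```

arm_command([
  {"rotation": [0, 0, 0], "slide": [-0.5, 0, 0], "jaw": 0},
  {"rotation": [0, 0, 0], "slide": [-0.5, 0, 0], "jaw": 0},
  {"rotation": [0, 0, 0], "slide": [0, 0.6, -1.9], "jaw": 0},
  {"rotation": [0, 0, 0], "slide": [0, 0.6, -1.9], "jaw": 0},
  {"rotation": [0, 0, 0], "slide": [0, 0.6, -1.9], "jaw": 0},
  {"rotation": [0, 0, 0], "slide": [0, 0.6, -1.9], "jaw": 0},
  {"rotation": [0, 0, 0], "slide": [0, 0.6, -1.9], "jaw": 0},
  {"rotation": [0, 0, 0], "slide": [0, 0.3, -2.2], "jaw": 0},
  {"rotation": [0, 0, 0], "slide": [0, -3, -2], "jaw": 0},
  {"rotation": [0, 0, 0], "slide": [0, -3, -1], "jaw": 0},
  {"rotation": [0, 0, 0], "slide": [0, -3, -1], "jaw": 0},
  {"rotation": [0, 0, 0], "slide": [0, -3, -1], "jaw": 0},
  {"rotation": [0, 0, 0], "slide": [0, 0, 0], "jaw": 0},
])

```text
t: 20.1
ee_pos: [0.4313, 0.1847, 0.5116]
eef_rot: [[0.621, 0.748, 0.234], [0.784, -0.593, -0.183], [0.002, 0.297, -0.955]]
ft_force: [1.0, 0.0, 0.6]
grip_width: 0.006
```

```bash
python3 go.py
python3 - <<'E'
from h import *
for c,(x,y,W,H) in (('scene',(290,140,90,100)),('top',(270,165,110,100))):
    im=shot(c,c+'12')['pixels'][y:y+H,x:x+W]
    im=cv2.resize(im,None,fx=6,fy=6,interpolation=cv2.INTER_CUBIC)
    im=np.uint8(255*(im/255.)**.5)
    cv2.imwrite(f'pics/{c}12y.png',im)
E
```

```text
t 20.1 tip stand [-185.095    3.619  321.599] F [0.994 0.049 0.608] grip 0.00611299646388656 J [  1.251  -0.38  -37.284 110.248  17.915  66.264   8.865]
rot needed [ 0.001 -0.002 -0.   ]
```

View pics/scene12y.png

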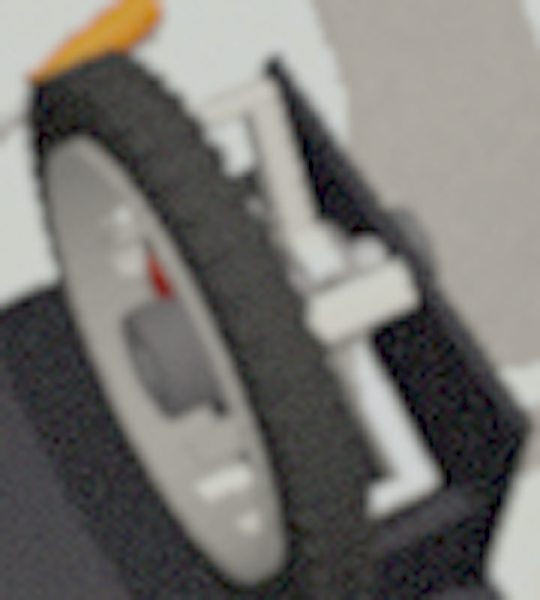

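View pics/top12y.png

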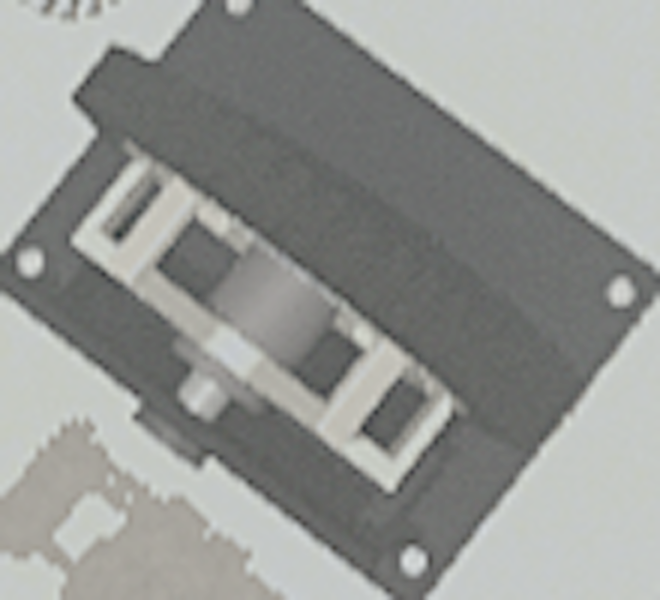

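```bash
sed -n '1,/^sc+=/p' fit.py > fit2.py
cat >> fit2.py <<'E'
 g(443,395,lambda th:sp(th,2,-.061,.09,-.008),o),g(440,352,lambda th:sp(th,2,-.061,.09,.008),o),
 g(272,55,F(-.09,-.1,.16),o),g(530,430,F(-.09,.1,.16),o),g(108,300,lambda th:wheelpt(.01,.06,th),o)]
def mk(L,o): return [g(a,b,(lambda th,k=k,t=t:sp(th,k,-.061,.09,t)),o) for a,b,k,t in L]
ot,os_=(270,165),(290,140)
t1=mk([(118,272,4,-.008),(150,290,4,.008),(330,430,0,-.008),(365,455,0,.008),(72,240,3,0),(388,490,1,0)],ot)
s1=mk([(415,285,4,-.008),(390,247,4,.008),(440,483,3,0),(268,75,0,-.008)],os_)
t2=mk([(112,268,4,-.008),(145,285,4,.008),(322,425,0,-.008),(358,450,0,.008),(72,238,3,0),(390,492,1,0)],ot)
s2=mk([(418,297,4,-.008),(400,258,4,.008),(440,480,3,0),(266,78,0,-.008)],os_)
def res(q,raw=False):
    T=S(*q[:3]);R=[]
    for p,L,off,th in((pt,top,q[4:6],q[3]),(ps,sc,q[6:8],q[3]),(pt,t1,q[4:6],q[8]),(ps,s1,q[6:8],q[8]),(pt,t2,q[4:6],q[9]),(ps,s2,q[6:8],q[9])):
        R.append(proj(p,w(T,[f(th) for *_,f in L]))+off-np.array([l[:2] for l in L]))
    if raw: return R
    return np.r_[np.concatenate(R).ravel(),q[4:8]]
r=least_squares(res,[.62,.03,-.67,2.1,0,0,0,0,0,0],x_scale=[.01,.01,.01,.1,1,1,1,1,.1,.1],loss='soft_l1')
print(r.x,r.cost); 
for x in res(r.x,True)[4:]: print(x)
J=r.jac;C=np.linalg.inv(J.T@J);print('sd th',np.sqrt(np.diag(C))[[3,8,9]])
q=r.x
for p,c,o in((pt,'top',ot),(ps,'scene',os_)):
    im=cv2.imread(f'pics/{c}12y.png'); off=q[4:6] if c=='top' else q[6:8]
    for th,col in((q[9],(0,255,0)),):
      for k in range(5):
       for x in(-.061,-.049):
        P=[sp(th,k,x,a,b) for a,b in((.03,-.008),(.09,-.008),(.09,.008),(.03,.008))]
        cv2.polylines(im,[np.int32((proj(p,w(S(*q[:3]),P))+off-o+.4)*6)],True,col,1)
    P=[wheelpt(.01,rr,q[9])+[0,tt,0] for rr,tt in((.052,-.0075),(.068,-.0075),(.068,.0075),(.052,.0075))]
    cv2.polylines(im,[np.int32((proj(p,w(S(*q[:3]),P))+off-o+.4)*6)],True,(255,0,255),1)
    cv2.imwrite(f'pics/{c}13.png',im)
E
python3 fit2.py
```

```text
[ 0.6214  0.0283 -0.6645  2.1324  0.6383 -0.1943  1.9964  0.0046  0.1171
  0.0736] 21.108223341283676
[[-0.4888 -0.4288]
 [-1.8362 -0.021 ]
 [ 0.4063  1.493 ]
 [-1.3321  0.6715]
 [ 0.557   0.2813]
 [-0.2222 -1.1757]]
[[-0.4493 -0.3636]
 [-0.3338 -0.6807]
 [-0.6246  0.8927]
 [ 0.9203  0.6021]]
sd th [0.0157 0.0152 0.016 ]
```

View pics/scene13.png

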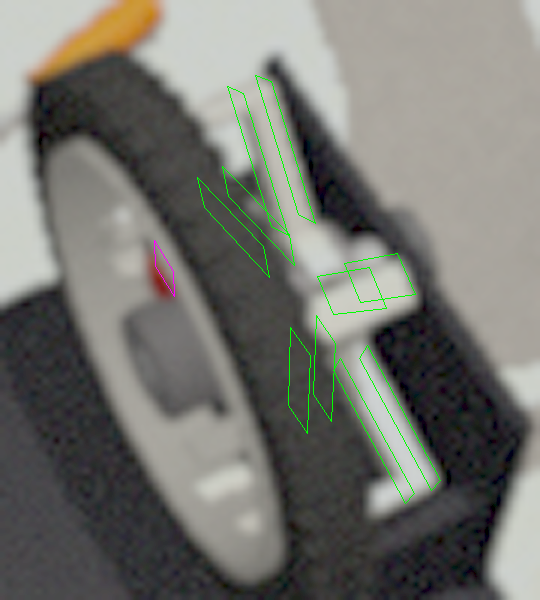

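View pics/top13.png

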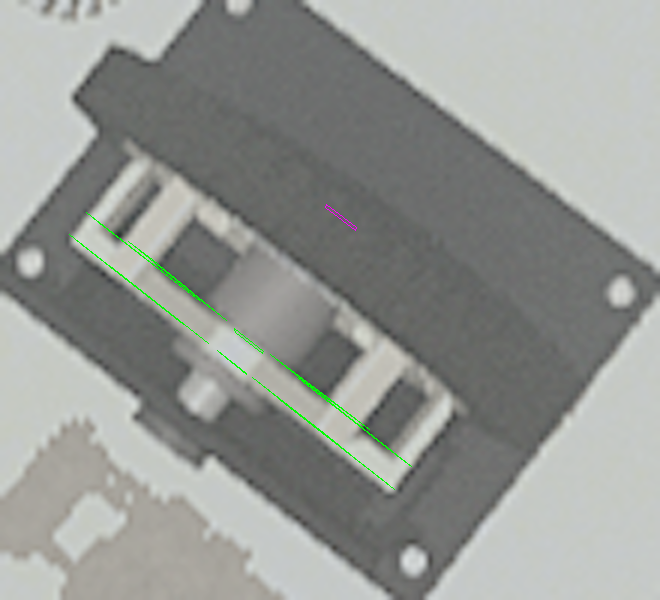

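θ is now ≈ +0.074 ± 0.016 by the joint fit; contact geometry still reads about 0.09 lower. A last nudge of ~0.05 rad puts both estimates well inside the tolerance.

```bash
python3 go.py -50 1 280
```

```text
t 20.3 tip stand [-180.837    2.724  320.889] F [-0.028 -0.186 -0.529] grip 0.005635567458450496 J [  1.404  -0.148 -36.994 110.127  18.009  66.239   8.973]
rot needed [ 0.     0.001 -0.005]
slide cm [-0.112 11.29   7.775]
```

arm_command([
  {"rotation": [0, 0, 0], "slide": [0, 1.88, 1.3], "jaw": 0},
  {"rotation": [0, 0, 0], "slide": [0, 1.88, 1.3], "jaw": 0},
  {"rotation": [0, 0, 0], "slide": [0, 1.88, 1.3], "jaw": 0},
  {"rotation": [0, 0, 0], "slide": [0, 1.88, 1.3], "jaw": 0},
  {"rotation": [0, 0, 0], "slide": [0, 1.88, 1.3], "jaw": 0},
  {"rotation": [0, 0, 0], "slide": [0, 1.88, 1.3], "jaw": 0},
  {"rotation": [0, 0, 0], "slide": [0, 0, 0], "jaw": 0},
  {"rotation": [0, 0, 0], "slide": [0, -0.48, 1.5], "jaw": 0},
  {"rotation": [0, 0, 0], "slide": [0, -0.48, 1.5], "jaw": 0},
  {"rotation": [0, 0, 0], "slide": [0, -0.48, 1.5], "jaw": 0},
  {"rotation": [0, 0, 0], "slide": [0, -0.48, 1.5], "jaw": 0},
  {"rotation": [0, 0, 0], "slide": [0, -0.48, 1.5], "jaw": 0},
  {"rotation": [0, 0, 0], "slide": [0, -0.48, 1.5], "jaw": 0},
  {"rotation": [0, 0, 0], "slide": [0, 0, 0], "jaw": 0},
  {"rotation": [0, 0, 0], "slide": [0, 0, 0], "jaw": 0},
])

```text
t: 21.8
ee_pos: [0.5357, 0.1016, 0.3751]
eef_rot: [[0.624, 0.747, 0.231], [0.782, -0.596, -0.184], [0.0, 0.295, -0.955]]
ft_force: [-0.3, 0.1, 0.6]
grip_width: 0.007
```

```bash
python3 go.py -50 15 185.5
```

```text
t 21.8 tip stand [-51.957   2.785 184.981] F [-0.252  0.104  0.64 ] grip 0.006986165198905178 J [  4.475  14.137 -30.405 113.107  29.569  50.479   8.48 ]
rot needed [-0.     0.001 -0.003]
slide cm [1.222 0.198 0.007]
```

arm_command([
  {"rotation": [0, 0, 0], "slide": [0.25, 0, 0], "jaw": 0},
  {"rotation": [0, 0, 0], "slide": [0.25, 0, 0], "jaw": 0},
  {"rotation": [0, 0, 0], "slide": [0.25, 0, 0], "jaw": 0},
  {"rotation": [0, 0, 0], "slide": [0.25, 0, 0], "jaw": 0},
  {"rotation": [0, 0, 0], "slide": [0.22, 0, 0], "jaw": 0},
  {"rotation": [0, 0, 0], "slide": [0, 0, 0], "jaw": 0},
])

```text
t: 22.4
ee_pos: [0.5433, 0.111, 0.3752]
eef_rot: [[0.624, 0.747, 0.231], [0.781, -0.596, -0.184], [0.0, 0.295, -0.955]]
ft_force: [-0.0, -1.3, 0.7]
grip_width: 0.008
```

```bash
python3 go.py -50 15 185.5
```

```text
t 22.4 tip stand [-51.803  14.865 185.095] F [-0.047 -1.316  0.675] grip 0.0082270587057675 J [  3.575  15.09  -30.451 111.935  30.087  51.166   7.527]
rot needed [-0.     0.001 -0.004]
slide cm [0.014 0.184 0.015]
```

arm_command([
  {"rotation": [0, 0, 0], "slide": [-0.5, 0, 0], "jaw": 0},
  {"rotation": [0, 0, 0], "slide": [-0.5, 0, 0], "jaw": 0},
  {"rotation": [0, 0, 0], "slide": [0, 0.6, -1.9], "jaw": 0},
  {"rotation": [0, 0, 0], "slide": [0, 0.6, -1.9], "jaw": 0},
  {"rotation": [0, 0, 0], "slide": [0, 0.6, -1.9], "jaw": 0},
  {"rotation": [0, 0, 0], "slide": [0, 0.6, -1.9], "jaw": 0},
  {"rotation": [0, 0, 0], "slide": [0, 0.6, -1.9], "jaw": 0},
  {"rotation": [0, 0, 0], "slide": [0, 0.3, -2.2], "jaw": 0},
  {"rotation": [0, 0, 0], "slide": [0, -3, -2], "jaw": 0},
  {"rotation": [0, 0, 0], "slide": [0, -3, -1], "jaw": 0},
  {"rotation": [0, 0, 0], "slide": [0, -3, -1], "jaw": 0},
  {"rotation": [0, 0, 0], "slide": [0, -3, -1], "jaw": 0},
  {"rotation": [0, 0, 0], "slide": [0, 0, 0], "jaw": 0},
  {"rotation": [0, 0, 0], "slide": [0, 0, 0], "jaw": 0},
  {"rotation": [0, 0, 0], "slide": [0, 0, 0], "jaw": 0},
])

```text
t: 23.9
ee_pos: [0.4339, 0.1849, 0.5091]
eef_rot: [[0.625, 0.746, 0.231], [0.781, -0.597, -0.184], [0.001, 0.296, -0.955]]
ft_force: [-0.0, -0.0, -0.2]
grip_width: 0.008
```

```bash
python3 go.py
python3 - <<'E'
from h import *
for c,(x,y,W,H) in (('scene',(290,140,90,100)),('top',(270,165,110,100))):
    p=shot(c,c+'14');im=p['pixels'][y:y+H,x:x+W]
    im=cv2.resize(im,None,fx=6,fy=6,interpolation=cv2.INTER_CUBIC)
    im=np.uint8(255*(im/255.)**.5)
    cv2.imwrite(f'pics/{c}14y.png',im)
    for q in('gear','screwdriver','grease_jar'): print(c,q,[(np.round(r['at']),round(r['conf'],2)) for r in models.boxes_of(p,q)][:1])
E
```

```text
t 23.9 tip stand [-183.385    4.901  319.033] F [-0.018 -0.022 -0.228] grip 0.008406640611054655 J [  1.246   0.072 -37.328 110.17   18.206  66.192   8.367]
rot needed [ 0.     0.001 -0.005]
scene gear []
scene screwdriver [(array([308., 142.]), 0.63)]
scene grease_jar []
top gear [(array([282., 154.]), 0.6)]
top screwdriver [(array([376., 280.]), 0.66)]
top grease_jar [(array([338., 150.]), 0.61)]
```

View pics/scene14y.png

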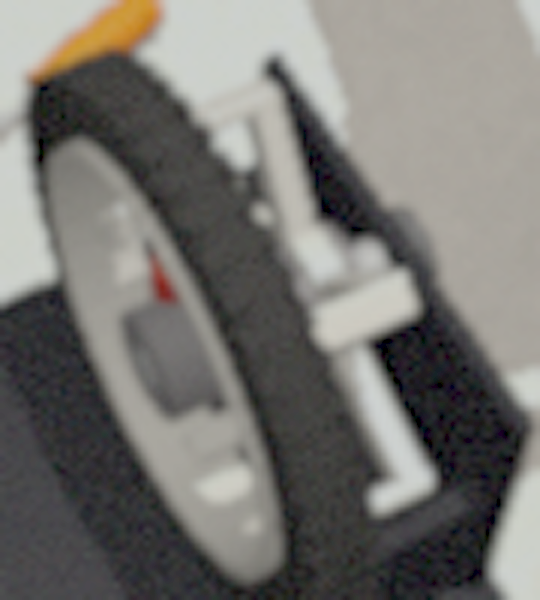

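View pics/top14y.png

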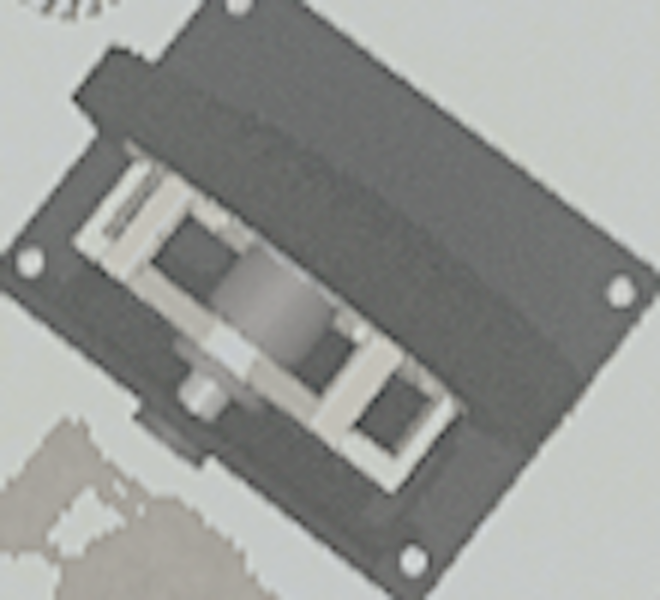

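The top view now gives θ ≈ +0.03, from the offset of the upper spoke pair against the lower pair after parallax. Contact geometry gives ≈ −0.06, so both are inside ±0.12. The gear, jar and screwdriver are where they were to within network scatter, and the arm is clear.

```bash
python3 -c "
from bench import ticket; print(ticket.hand_in())"
```

```text
the job is handed in; nothing more can be done
None
```

I turned the wheel counter-clockwise (seen from the robot) until the valve stood about straight up, then handed the job in. The hand-in reports no verdict. The last measurement was at about t = 24 s of the 54 s allowed.

- **How it was done:** The closed fingertips pushed two successive spokes, plus two small corrections on the second spoke. The valve went from about 2.14 rad to about 0. Wrist force readings between moves were at most about 4 N.
- **Valve angle:** The last camera check gave about +0.03 rad, and the finger-contact geometry gave about −0.06 rad. The two disagree by about 0.09 rad, but both are inside the ±0.12 limit. The red cap was partly hidden behind the tyre at the end, so the angle rests on the spoke positions. An automatic cap detection earlier picked up the orange screwdriver handle instead, so I ignored it.
- **Bystanders:** In the top view, the gear, screwdriver and jar were found within about 4 pixels (roughly 10 mm, mostly detection scatter) of where they started. The scene-view network did not report the gear or the jar in the last picture.
- **At hand-in:** The arm was clear of everything, with fingertips about 0.32 m above the bench and wrist force near zero. I did not measure wheel speed directly.

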